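# Hang the soaked basket from the S-hook on the drip rail

## Task

The wire basket with the brush in it has just been disinfected, so the gripper must never touch it. Take the S-hook down from the drip rail by its flat grip, catch the basket's bail from below with the hook's lower bend, and hang the hook back on the rail, near the middle, so that the basket hangs from the hook, level and no more than barely swaying, above the drip tray with the brush still in it. Do not tip the basket over, and leave the kidney dish where it is.

Things in the scene. Friction and masses are not known exactly. Their poses are not given: they have to be found in the camera images.
- stand: Fixed steel drip stand; origin on the worktop midway between its posts (12 mm thick, at y = +-170 mm, feet 130 mm along x, 10 mm high). z up, y along the rail, -x roughly towards the robot. Nothing on it is over 9 mm above the rail's axis. Grey drip tray (178 mm in x, 256 in y, 16 high) fixed between the posts, centred under the rail.
- rail_mid (a point): Middle of the rail, on its axis, 265 mm above the worktop; axes as the stand's. The rail is a round bar 10 mm thick, 340 mm long, along y.
- hook_grip (a point): Centre of the grey flat grip (26 mm in x, 14 in y, 44 in z) on top of the loose steel S-hook, which hangs plumb on the rail at the start. Hook's axes: z up along it, y its thin direction (along the rail at the start), x across. Below the grip a 10 mm stem, then the S of 8 mm round bar in the xz plane, 0.12 kg in all. hook_upper is 39 mm below this point, hook_lower 148.5 mm.
- s_hook: The same S-hook; origin = arc centre of its upper bend, 48 mm below the grip's centre; same axes. Centreline (x, z) in mm: free tip (21, -5), half circle of radius 18 over the origin, shank down at x = -18 to z = -36, across to (18, -54), down to the lower bend, a half circle of radius 18 about (0, -90), open upward, free tip at (-21, -85).
- hook_upper (a point): Where the rail's axis lies when the upper bend rests on it: on the hook's centre line, 39 mm below the grip's centre. Hook's axes. The bend is open downward, shank on its -x side: the hook comes off the rail by rising about 32 mm, then moving towards its own -x (its tip then clears the rail by some 8 mm), and goes on the reverse way.
- hook_lower (a point): Where the bail's axis lies when it rests in the lower bend: on the hook's centre line, 148.5 mm below the grip's centre. Hook's axes. The bend is open upward, shank on the +x side, free tip on the -x side, its top 19.5 mm above this point; bend's underside 11.5 mm below it. To catch a bail the tip passes under it, moving towards the hook's own -x; then raise.
- bail_top (a point): Top middle of the rigid bail (carrying bow) of the loose wire basket, on the axis of its 7 mm round bar, 115 mm above the basket's underside. Axes as the basket's. The bail is an upright arch in the basket's yz plane (x = 0) from the middles of the short sides: 111.5 mm high at y = +-18 mm, 102 mm at y = +-36 mm.
- basket_center (a point): Centre of the wire basket, 22.5 mm above its underside; axes as the basket's.
- wire_basket: Loose steel wire basket, 90 mm in x, 130 in y, rim 45 high, 0.2 to 0.45 kg; origin at the centre of its underside, z up. At the start on the worktop, left of the stand and nearer the robot, in either the nearer or the farther of two places from it (the kidney dish in the other), its y within 0.4 rad of world y. Hung up, it may sway for a few seconds.
- nail_brush: White nail brush, 36 x 98 x 32 mm, lying loose in the wire basket along it, below the rim. Origin at the centre of its underside.
- kidney_dish: Steel kidney dish, 87 x 195 x 35 mm, standing loose on the worktop in the basket's row, to be left alone. Origin at the centre of its underside. (Behind this row stands a tall fixed steriliser, 0.5 m high or more: its front is at about world x = 0.58, its right side at about world y = -0.08; the arm must not press on it.)

How it is judged (in metres and radians):
On the way:
1. the basket hangs by its bail in the S-hook's lower bend, clear of the worktop (distance between bail_top and hook_lower below 0.012 m and height (world z) of wire_basket above 0.02 m and contact force between s_hook and wire_basket above 1 N), for 0.2 s.
At the end, for the whole second after the job is handed in: S-hook hangs on the rail by its upper bend, at most 90 mm from the rail's middle; bail in its lower bend (bail_top within 12 mm of hook_lower); basket clear of stand and tray; hook and basket within 0.3 rad of upright, slower than 0.12 m/s; brush in the basket (distance between bail_top and hook_lower below 0.012 m and horizontal distance between hook_upper and rail_mid below 0.09 m and x of hook_upper in the frame of rail_mid between -0.01 and 0.01 m and z of hook_upper in the frame of rail_mid between -0.012 and 0.006 m and contact force between s_hook and stand above 1.5 N and contact force between s_hook and wire_basket above 1 N and contact force between wire_basket and stand below 0.05 N and angle between each of wire_basket, s_hook's own z axis and vertical below 0.3 rad and x of nail_brush in the frame of wire_basket between -0.045 and 0.045 m and y of nail_brush in the frame of wire_basket between -0.04 and 0.04 m and z of nail_brush in the frame of wire_basket between -0.005 and 0.03 m and linear speed of each of wire_basket, s_hook below 0.12 m/s); the robot touches nothing.
It fails at once if the gripper or arm touches the wire basket (contact force between any of the fingers, the arm and wire_basket above 0.5 N).
It fails at once if the wire basket is tipped by more than 0.8 rad (angle between wire_basket's own z axis and vertical above 0.8 rad).
It fails at once if the kidney dish is moved by more than 20 mm (distance of kidney_dish from where it was at the start of the episode above 0.02 m).
It also fails if it takes over 72 s, if anything falls off the work surface, if the arm or the gripper's body presses on something with over 40 N, if the wrist force passes 120 N, or if a joint passes its speed limit or range.

## Robot

A 6-joint arm with a two-finger parallel gripper is mounted at the origin on a cart in front of the work surface, level with it; the furniture and walls round the work are solid. World frame = base frame: x ahead of the robot, y to its left, z up, the work surface at z = 0. Lengths are in m, angles in degrees, forces in N, time in s.
With the tool pointing down it reaches from about 0.375 to 0.75 m from the base axis. Payload 9 kg.
Tool frame: the origin (TCP) lies between the finger pads; the fingertips stand 22 mm ahead of it and the grasp point (between the pads) lies 3 mm ahead of it (robot.tcp_to_tips is the distance from the TCP to the fingertips, in m); z points along the fingers, x is the direction in which the jaws open and shut, and the axes are right-handed (so a half turn about z gives the same grasp; the last joint's range is limited). The gripper opens to 85 mm and grips with 20 to 120 N. Pads are 22 mm wide; open, the fingers measure 114 mm over their backs; the gripper's body (76 mm by 85 mm) begins 54 mm behind the grasp point. The pads swing forward as they close: fully open they stand 13 mm farther back than shut.
Start: joints at [61.725, 5.964, 5.575, 89.605, 0, 77.527], TCP at [0.163, 0.577, 0.253] pointing down, gripper open.
Joint ranges: [-171.21, 171.21], [-48.23, 106.86], [-62.78, 66.21], [-105.2, 120.99], [-86.42, 89.51], [-180, 180]. Speed limits (degrees/s): [127.2, 127.2, 147.25, 180, 180, 180].

## Interface

Orientations are given as [roll, pitch, yaw] about the fixed x, y, z axes, in that order (R = Rz(yaw) Ry(pitch) Rx(roll)).
In Python, from station import state, viewer, robot gives the robot as it stands.
- The arm moves only by the tool servo_tool, never from a script. Its argument "motion" is text: rows parted by semicolons, each of 7 numbers parted by spaces: the shift along the world's x, y, z in cm, then the turn, a rotation vector about the world's x, y, z in degrees, then the closure, from 0 (fully open) to 1 (shut). A call has 1 to 8 rows; each row shifts and turns the commanded pose from where the row before left it; what a row does not reach is not made up. A row lasts 1/12 s, in which the tool goes at most 41.7 mm and 7.16 degrees, less where a joint would pass 70% of its speed; a pose out of reach is approached as far as the arm can. A call with a gripper value outside its range is refused whole. The fingers move at their own pace and stop on an object; "force" is the grip in N (left out, the last holds). Time passes only in rows, so rows that do not move let the fingers close. It gives the time, the measured TCP pose, the force and the opening at its end, in the units of the state.
- state(): the state, without advancing time (a new reading comes with each control period).
- viewer.get_image(name): name is "scene" or "side" or "wrist"; returns the picture (480x640x3 uint8, red, green, blue); there is no depth.
- viewer.camera_info(name): a dict with "mtx" (3x3 intrinsics, pixels), "rvec" (rotation vector, rad) and "tvec" (3), from world to camera coordinates, as OpenCV has them. Camera axes: x right, y down, z forward; pixel columns grow to the right and rows downward; lengths in m; the calibration is good to about 2 mm. A picture is of the moment at which its call begins: read the wrist's pose just before it. camera_info takes no time and is no camera call; for the wrist camera it gives the pose at the moment of the call.
- robot.sign_off(): hands the job in, once; it reports no verdict.
The state is a dict: "time_s": time; "joint_positions": joint angles; "dq": joint speeds; "tau": joint torques, N m; "eef_pos": TCP position; "eef_rot": TCP orientation; "ft_force": force on the tool from outside, world axes, zero at the start; "wrist_torque": the same for the moment, N m; "width": finger opening in m.
Only numpy, scipy, OpenCV 4.12 (cv2) and the standard library are available. Lean on these libraries where they do the work, as an engineer would, in place of code of your own. Each camera call takes 0.05 s, during which the arm holds its last target.

## Working session

There is one attempt and no reset: what is moved stays moved. The work goes in short steps, Python scripts to look and compute and a tool call to move; the robot and the scene stay as the last step left them, time stands still between calls to the robot, and variables do not carry over. Pictures are saved under pics/ and viewed, and the job is handed in when it is done.

Besides the shell and the picture viewer there is one more tool, called after ">>>" in YAML: its name, and indented under it one key for each argument. servo_tool: Moves the arm, as the interface text tells. Its arguments: {"type":"object","properties":{"motion":{"type":"string"},"force":{"type":"number"}},"required":["motion"]}

```bash
mkdir -p pics; ls
python3 - <<'E'
from station import state, viewer, robot
import cv2
print(state())
for n in ["scene","side","wrist"]:
    print(n,viewer.camera_info(n))
    cv2.imwrite(f"pics/{n}0.png",viewer.get_image(n)[:,:,::-1])
E
```

```text
pics
{'time_s': 0.0, 'joint_positions': array([ 6.17253686e+01,  6.00023937e+00,  5.52767091e+00,  8.96047537e+01,
       -7.15893848e-06,  7.75289917e+01]), 'dq': array([-0.01182834,  0.00169505,  0.01487805,  0.00348773, -0.07700434,
       -0.21765506]), 'tau': array([ 6.15419904e-04, -5.56933737e+01,  5.03647435e+01,  1.70578453e-02,
       -3.01159162e-04,  7.96218728e-06]), 'eef_pos': array([0.16322613, 0.57705741, 0.25251162]), 'eef_rot': array([-1.79983310e+02,  7.54993203e-02,  7.41963879e+01]), 'ft_force': array([ 0.54143659,  0.45646773, -0.17162716]), 'wrist_torque': array([-0.01757587, -0.01524831, -0.00584763]), 'width': 0.08526622012270002}
scene {'mtx': array([[557.44983718,   0.        , 331.91880837],
       [  0.        , 557.44983718, 240.58074823],
       [  0.        ,   0.        ,   1.        ]]), 'rvec': array([ 2.14818968, -0.84567044,  0.38291265]), 'tvec': array([-0.40306526,  0.3599707 ,  1.08553407])}
side {'mtx': array([[487.04455076,   0.        , 317.87317622],
       [  0.        , 487.04455076, 244.13883701],
       [  0.        ,   0.        ,   1.        ]]), 'rvec': array([ 2.15209923, -0.49141969,  0.26455242]), 'tvec': array([-0.4660923 ,  0.24744495,  0.95903231])}
wrist {'mtx': array([[372.68978158,   0.        , 316.5255104 ],
       [  0.        , 372.68978158, 242.19596825],
       [  0.        ,   0.        ,   1.        ]]), 'rvec': array([-2.32510387, -1.7604863 , -0.24051585]), 'tvec': array([-0.60023738, -0.03521855,  0.37672874])}
```

View pics/scene0.png

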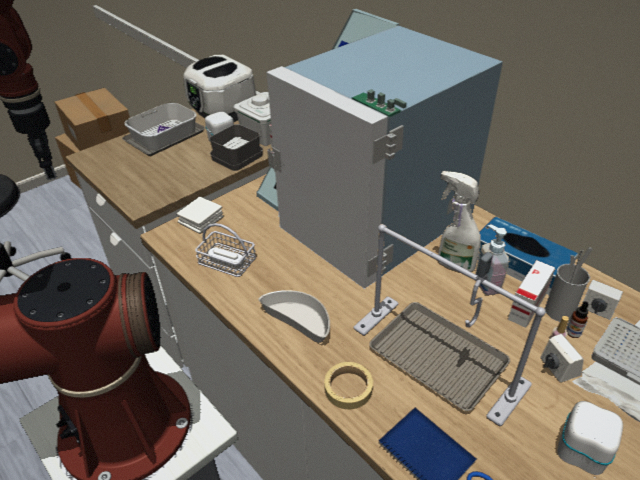

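View pics/side0.png

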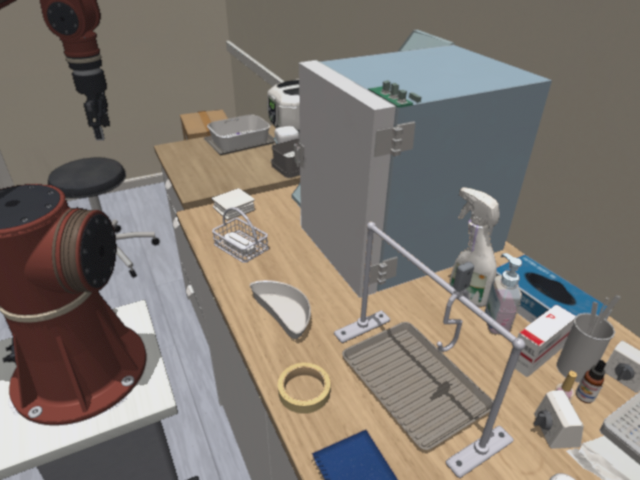

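View pics/wrist0.png

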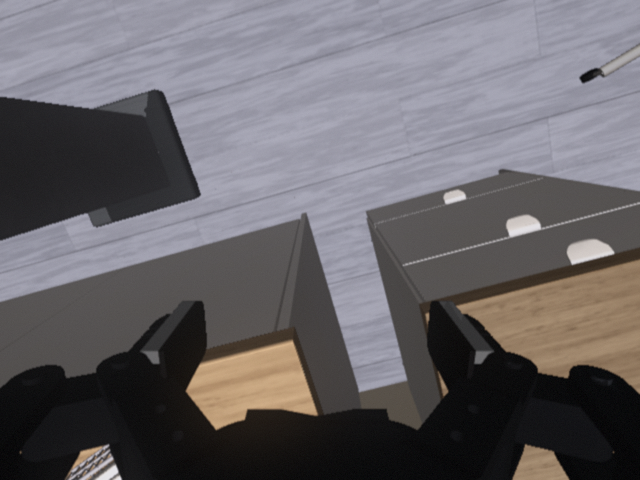

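The basket is in the place farther from the stand, at about (225,248) in the scene view. The dish lies between it and the stand at about (298,313), and the hook hangs right of the rail's middle at about (475,300). I'll enlarge crops next.

Run:
```python
import cv2,numpy as np
a=cv2.imread('pics/scene0.png');b=cv2.imread('pics/side0.png')
def crop(im,x,y,w,h,s,n):
    c=cv2.resize(im[y:y+h,x:x+w],None,fx=s,fy=s,interpolation=cv2.INTER_CUBIC)
    for i in range(0,w,10):
        cv2.line(c,(i*s,0),(i*s,6 if i%50 else 14),(0,0,255),1)
        if i%20==0: cv2.putText(c,str(x+i),(i*s,22),0,.35,(0,0,255),1)
    for i in range(0,h,10):
        cv2.line(c,(0,i*s),(6,i*s),(0,0,255),1)
        if i%20==0: cv2.putText(c,str(y+i),(8,i*s+4),0,.35,(0,0,255),1)
    cv2.imwrite(n,c)
crop(a,360,215,200,140,4,'pics/c1.png')
crop(b,350,215,190,140,4,'pics/c2.png')
crop(a,180,210,100,75,8,'pics/c3.png')
crop(b,195,190,100,75,8,'pics/c4.png')
```

```text
(no output)
```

View pics/c1.png

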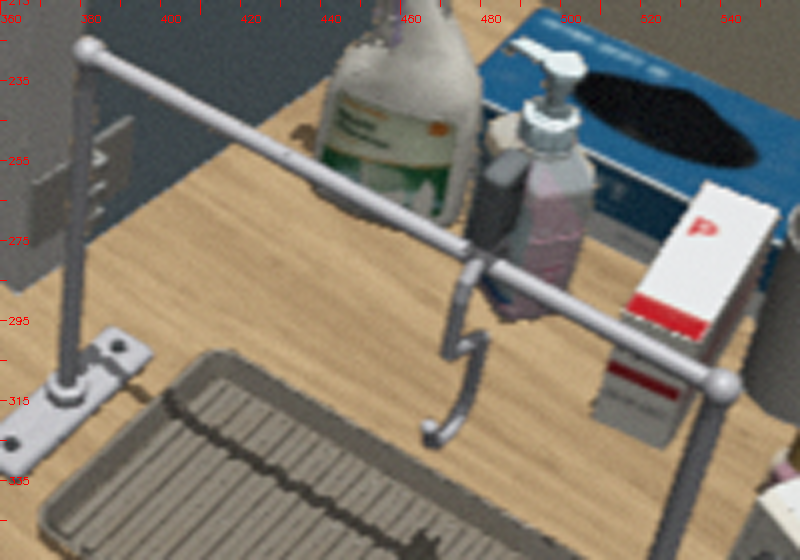

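View pics/c2.png

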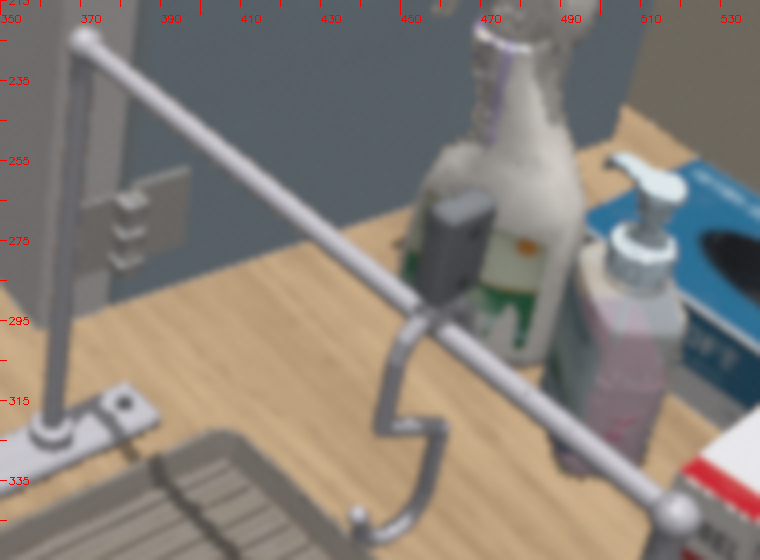

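View pics/c3.png

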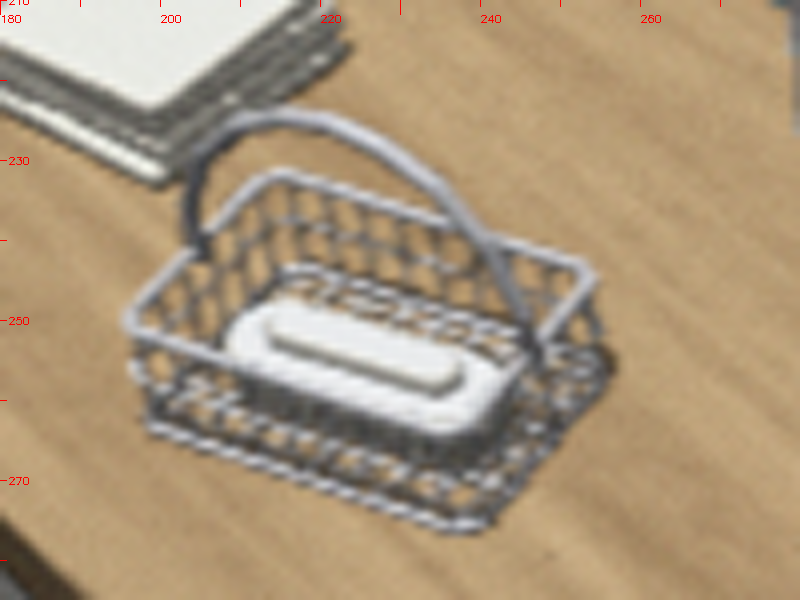

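View pics/c4.png

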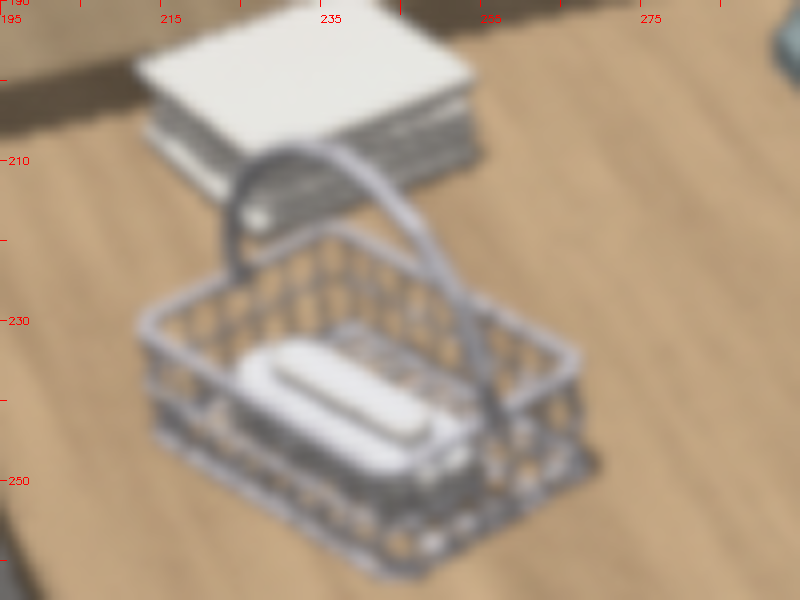

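The rail ends, hook corners and basket rim corners all read well in both views. I'll fit the poses from them and overlay the models to check.

```bash
cat > h.py <<'E'
import cv2,numpy as np
from scipy.optimize import least_squares
from scipy.spatial.transform import Rotation as R
from station import state, viewer, robot
def proj(n,P,info=None):
    i=info or viewer.camera_info(n)
    return cv2.projectPoints(np.asarray(P,float).reshape(-1,3),i['rvec'],i['tvec'],i['mtx'],None)[0].reshape(-1,2)
def pose(p,pts): # p=x,y,yaw ; pts local
    return R.from_euler('z',p[2]).apply(np.asarray(pts,float).reshape(-1,3))+[p[0],p[1],p[3] if len(p)>3 else 0]
def hookline():
    pts=[(21,-5)]
    a=np.linspace(0,np.pi,13); pts+=[(18*np.cos(t),18*np.sin(t)) for t in a]
    pts+=[(-18,-36),(18,-54)]
    pts+=[(18*np.cos(t),-90-18*np.sin(t)) for t in a]+[(-21,-85)]
    return np.array([(x,0,z) for x,z in pts])/1000
def crop(im,x,y,w,h,s,n):
    c=cv2.resize(im[y:y+h,x:x+w],None,fx=s,fy=s,interpolation=cv2.INTER_CUBIC)
    for i in range(0,w,20):
        cv2.putText(c,str(x+i),(i*s,12),0,.35,(0,0,255),1); cv2.line(c,(i*s,0),(i*s,5),(0,0,255),1)
    for i in range(0,h,20):
        cv2.putText(c,str(y+i),(8,i*s+4),0,.35,(0,0,255),1); cv2.line(c,(0,i*s),(5,i*s),(0,0,255),1)
    cv2.imwrite(n,c)
def box(x,y,z0,z1):
    return np.array([(sx*x,sy*y,z) for z in(z0,z1) for sx,sy in((-1,-1),(1,-1),(1,1),(-1,1))])
E
cat > fit.py <<'E'
from h import *
S={'rail':dict(scene=[(382.5,228),(540.5,311)],side=[(371.25,225),(519.25,343.25)])}
RL=[(0,.17,.265),(0,-.17,.265)]
def f(p): return np.concatenate([(proj(n,pose(p,RL))-S['rail'][n]).ravel() for n in('scene','side')])
r=least_squares(f,[.6,-.25,0]);st=r.x;print('stand',st.round(4),r.fun.round(1))
# hook: x,y,yaw; s_hook origin z = .265-.009
hz=.265-.009
hp=np.array([(-21,0,-81),(-18,0,-36),(18,0,-54)])/1000
HS=dict(scene=[(468,321.5),(473.75,302.5),(480,300.5)],side=[(439.5,342.5),(446.25,321.25),(460,322)])
def g(p): return np.concatenate([(proj(n,pose([*p,hz],hp))-HS[n]).ravel() for n in HS])
r=least_squares(g,[st[0],st[1],st[2]]);hk=r.x;print('hook',hk.round(4),r.fun.round(1))
d=R.from_euler('z',-st[2]).apply([hk[0]-st[0],hk[1]-st[1],0]);print('hook in rail frame',d.round(4))
bp=np.array([(-45,65,44),(45,65,44),(45,-65,44),(0,65,45),(0,-65,45)])/1000
BS=dict(scene=[(196.5,250.25),(214.4,231.9),(254,244),(205,241),(247,254)],side=[(213.1,230.6),(237.5,218.1),(266.9,234.6),(225,224.4),(256.25,241.25)])
def b(p): return np.concatenate([(proj(n,pose(p,bp))-BS[n]).ravel() for n in BS])
r=least_squares(b,[.5,.35,0]);bk=r.x;print('basket',bk.round(4),r.fun.round(1))
np.savez('poses.npz',st=st,hk=hk,bk=bk)
for n in('scene','side'):
    im=cv2.imread(f'pics/{n}0.png')
    def pl(P,c,closed=False): cv2.polylines(im,[(proj(n,P)*16).round().astype(int)],closed,c,1,cv2.LINE_AA,4)
    pl(pose(st,RL),(0,255,0)); pl(pose([*hk,hz],hookline()),(0,0,255))
    bx=pose([*hk,hz+.048],box(.013,.007,-.022,.022)); pl(bx[:4],(255,0,0),1);pl(bx[4:],(255,0,0),1)
    for z in(.0,.045): pl(pose(bk,box(.045,.065,z,z)[:4]),(0,255,0),1)
    pl(pose(bk,[(0,65e-3,.045),(0,.036,.102),(0,.018,.1115),(0,0,.115),(0,-.018,.1115),(0,-.036,.102),(0,-65e-3,.045)]),(0,0,255))
    pl(pose(st,box(.089,.128,.016,.016)[:4]),(0,255,255),1)
    if n=='scene': crop(im,180,210,100,75,7,'pics/o1.png');crop(im,360,215,200,150,4,'pics/o2.png')
    else: crop(im,195,190,100,75,7,'pics/o3.png');crop(im,340,215,200,150,4,'pics/o4.png')
a=cv2.imread('pics/o1.png');b_=cv2.imread('pics/o3.png');cv2.imwrite('pics/o13.png',cv2.resize(np.vstack([a,b_]),(0,0),fx=.57,fy=.57))
E
python3 fit.py
```

```text
stand [ 0.5769 -0.3073  0.0963] [-0.7  0.1 -0.9  0.3  0.8  0.7  0.6 -0.2]
hook [ 0.5804 -0.3649  0.1137] [-0.7 -0.4 -1.8  1.4  0.  -0.8  1.1  0.1  0.2  0.8  0.7 -0.4]
hook in rail frame [-0.002  -0.0576  0.    ]
basket [0.419  0.2577 0.3748] [-3.   0.7 -0.3 -1.4  2.4  0.3 -1.  -0.8 -0.1  0.7 -1.9 -0.1  0.2 -1.
  3.3  1.  -0.3 -1.1  0.9  1.4]
```

View pics/o13.png

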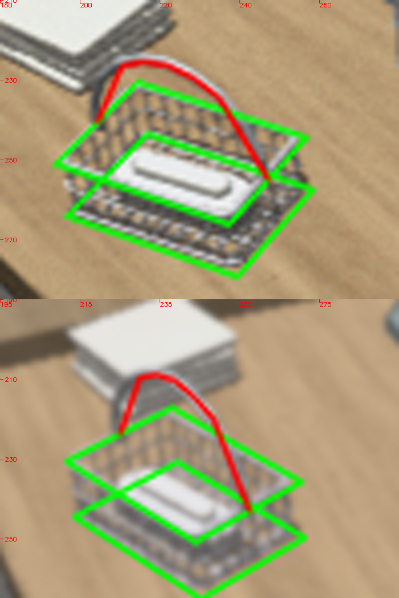

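View pics/o2.png

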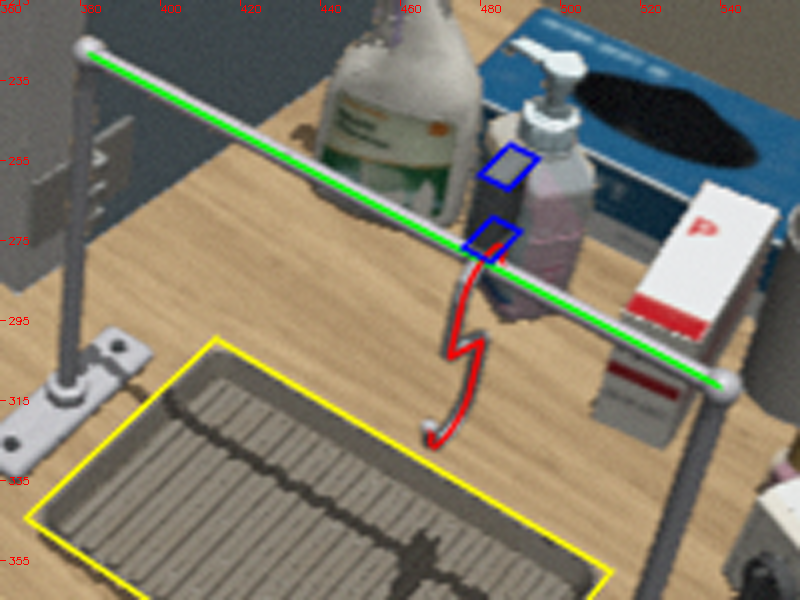

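View pics/o4.png

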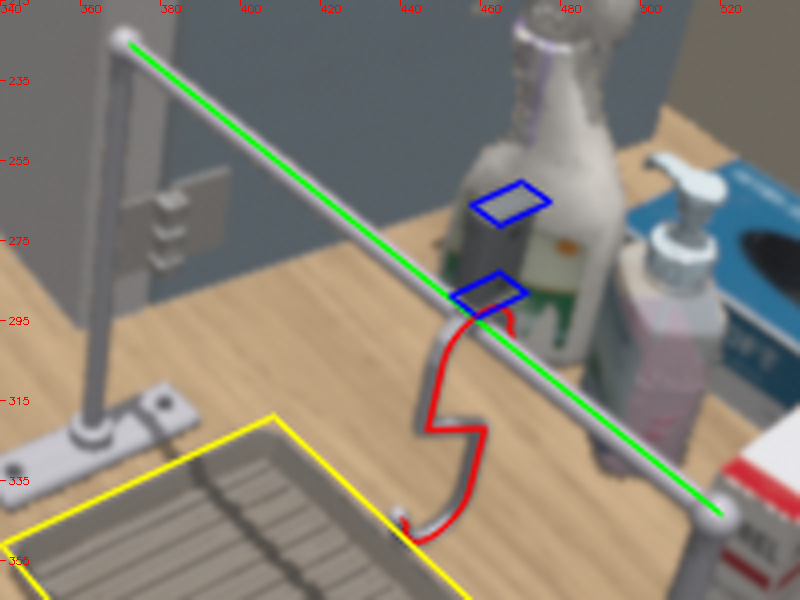

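The fits are within a few mm. That is enough to start, and I'll refine with the wrist camera on the way past the basket.

>>> servo_tool:
  motion: "2 -3 1.25 0 0 2.5 0;2 -3 1.25 0 0 2.5 0;2 -3 1.25 0 0 2.5 0;2 -3 1.25 0 0 2.5 0;2 -3 1.25 0 0 2.5 0;2 -3 1.25 0 0 2.5 0;2 -3 1.25 0 0 2.5 0;2 -3 1.25 0 0 2.5 0"

```text
time_s: 0.82
eef_pos: [0.3238, 0.3358, 0.3538]
eef_rot: [180.0, -0.0, 94.3]
ft_force: [1.0, 0.1, -0.6]
width: 0.0854
```

Run:
```python
from h import *
s=state();print(s['eef_pos'],s['eef_rot'],s['joint_positions'],s['ft_force'])
i=viewer.camera_info('wrist');Rm=cv2.Rodrigues(i['rvec'])[0];print('cam pos',-Rm.T@i['tvec'],'axis',Rm[2])
cv2.imwrite('pics/w1.png',viewer.get_image('wrist')[:,:,::-1])
np.savez('w1.npz',**i)
```

```text
[0.32381388 0.33578983 0.35384612] [ 1.79995896e+02 -8.50033296e-03  9.43398210e+01] [ 2.99062546e+01 -1.43105455e+01 -3.18119631e+00  1.01121978e+02
  5.89683158e-03  2.55664343e+01] [ 0.99354124  0.06786184 -0.57325378]
cam pos [0.25646482 0.33057191 0.47398448] axis [ 0.26752121  0.02261262 -0.9632866 ]
```

View pics/w1.png

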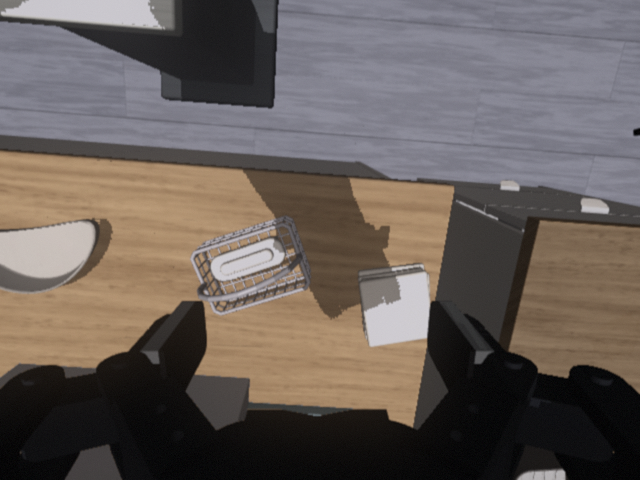

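The basket shows clearly at about (250,265) in the wrist view, tilted anticlockwise in the image. I'll enlarge it.

Run:
```python
from h import *
crop(cv2.imread('pics/w1.png'),185,210,130,110,6,'pics/w1c.png')
```

```text
(no output)
```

View pics/w1c.png

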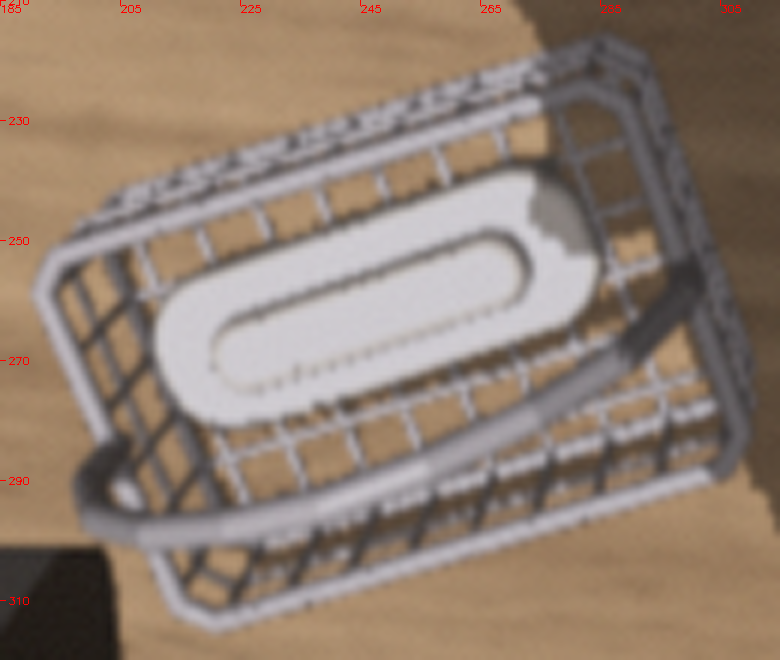

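```bash
cat > fit2.py <<'E'
from h import *
from scipy.interpolate import CubicSpline
w=dict(np.load('w1.npz'))
c=lambda L,s,x,y:[(x+(a+.5)/s-.5,y+(b+.5)/s-.5) for a,b in L]
obs=[]
W=c([(28.9,262.7),(619.7,80.4),(188.4,631),(752.7,462.2)],6,185,210)
SC=c([(132,322),(275,175),(592,272),(200,250),(535,355)],8,180,210)
SD=c([(145,325),(340,225),(575,357),(240,275),(490,410)],8,195,190)
bailW=np.array(c([(170,530),(235,522),(330,500),(425,475),(540,415),(625,360)],6,185,210))
t=np.linspace(-65,65,9)
yy=np.array([-65,-60,-36,-18,0,18,36,60,65.])
zz=np.array([45,60,102,111.5,115,111.5,102,60,45.])
u=np.arange(9);tt=np.linspace(0,8,161);B=np.c_[0*tt,CubicSpline(u,yy)(tt),CubicSpline(u,zz)(tt)]/1000
B=B[np.abs(B[:,1])<.045]
def f(p):
    x,y,a,hx,hy=p; q=[x,y,a]
    cs=[(-hx,-hy,.0435),(-hx,hy,.0435),(hx,-hy,.0435),(hx,hy,.0435)]
    r=[2*(proj('wrist',pose(q,cs),w)-W).ravel()]
    s=[(-hx,hy,.0435),(hx,hy,.0435),(hx,-hy,.0435),(0,hy,.045),(0,-hy,.045)]
    r.append(.5*(proj('scene',pose(q,s))-SC).ravel());r.append(.5*(proj('side',pose(q,s))-SD).ravel())
    P=proj('wrist',pose(q,B),w)
    r.append(2*np.array([np.min(np.linalg.norm(P-b,axis=1)) for b in bailW]))
    r.append([(hx-.0435)*300,(hy-.0635)*300]); return np.concatenate(r)
r=least_squares(f,[.419,.258,.37,.0435,.0635]);print(r.x.round(4),r.fun.round(1))
bk=r.x[:3];d=dict(np.load('poses.npz'));d['bk']=bk;np.savez('poses.npz',**d)
out=[]
for n,im,win in(('wrist','w1',(185,210,130,110,5)),('scene','scene0',(180,210,100,75,5)),('side','side0',(195,190,100,75,5))):
    im=cv2.imread(f'pics/{im}.png');x,y,W_,H_,s=win
    im=cv2.resize(im[y:y+H_,x:x+W_],None,fx=s,fy=s,interpolation=cv2.INTER_CUBIC)
    def pl(P,c,cl=False):
        q=(proj(n,P,w if n=='wrist' else None)-[x,y]+.5)*s-.5
        cv2.polylines(im,[(q*16).round().astype(int)],cl,c,1,cv2.LINE_AA,4)
    pl(pose(bk,box(r.x[3],r.x[4],.0435,.0435)[:4]),(0,255,0),1);pl(pose(bk,B),(0,0,255))
    cv2.imwrite(f'pics/f_{n}.png',im);out.append(im)
H=np.zeros((550,1150,3),np.uint8);H[:550,:650]=out[0];H2=np.vstack(out[1:]);H2=cv2.resize(H2,None,fx=550/750,fy=550/750);H[:H2.shape[0],650:650+H2.shape[1]]=H2
cv2.imwrite('pics/f.png',cv2.resize(H,(800,383)))
E
python3 fit2.py
```

```text
[0.4169 0.2646 0.3843 0.0426 0.0626] [ 3.4 -1.1  2.7 -1.7  2.5 -1.4  2.5 -1.  -1.7  0.1 -1.  -0.4 -0.4  0.
 -1.1 -0.6 -1.3 -0.3 -0.9 -0.3 -0.6 -0.4  0.4  0.1 -0.5 -0.6 -0.4  0.1
  0.3  0.6  0.9  2.1  0.3 12.4 -0.3 -0.3]
```

View pics/f.png

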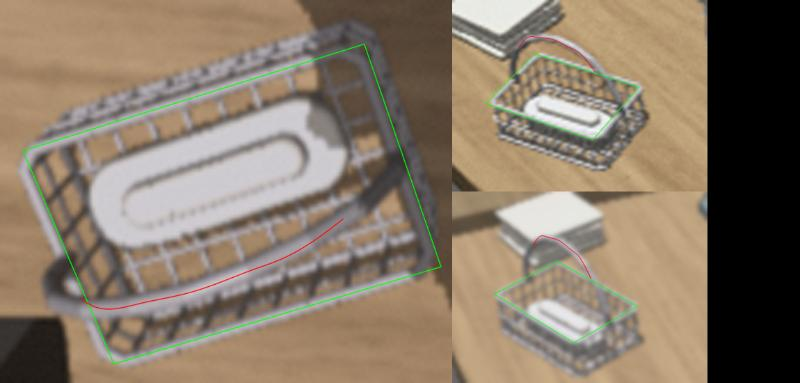

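```bash
sed -i 's/(625,360)\],6/],6/; s/(540,415),\]/(540,415)]/' fit2.py; python3 fit2.py
python3 - <<'E'
from h import *
# hook constrained on rail
d=dict(np.load('poses.npz'));st=d['st'];hz=.256
c=lambda L,s,x,y:[(x+(a+.5)/s-.5,y+(b+.5)/s-.5) for a,b in L]
S=dict(scene=c([(90,52),(722,384)],4,360,215),side=c([(85,40),(677,513)],4,350,215))
RL=[(0,.17,.265),(0,-.17,.265)]
HS=dict(scene=c([(432,428),(453,352),(480,342)],4,360,215),side=c([(358,512),(384,428),(441,428),(463,207)],4,350,215))
hp=np.array([(-21,0,-81),(-18,0,-36),(18,0,-54),(0,0,70)])/1000
def f(p):
    r=[(proj(n,pose(p[:3],RL))-S[n]).ravel() for n in S]
    o=pose(p[:3],[(0,p[3],0)])[0]
    r+=[(proj(n,pose([o[0],o[1],p[4],hz],hp[:len(HS[n])]))-HS[n]).ravel() for n in HS]
    return np.concatenate(r)
r=least_squares(f,[*st,-.05,.1]);print(r.x.round(4),r.fun.round(1))
o=pose(r.x[:3],[(0,r.x[3],0)])[0];print(o,'yaw deg',np.degrees(r.x[2]),np.degrees(r.x[4]))
d['st']=r.x[:3];d['hk']=np.array([o[0],o[1],r.x[4]]);np.savez('poses.npz',**d)
E
```

```text
[0.4177 0.263  0.381  0.0426 0.0626] [ 0.7 -0.4  0.4 -0.4 -0.4 -0.6 -0.2  0.4 -1.4  0.2 -0.7 -0.4 -0.1  0.2
 -0.7 -0.5 -1.  -0.2 -0.6 -0.2 -0.4 -0.3  0.6  0.3 -0.2 -0.5 -0.2  0.2
  1.6  1.   1.2  2.   0.6 -0.3 -0.3]
[ 0.5749 -0.3072  0.095  -0.0571  0.121 ] [-1.   0.8 -1.2  1.3  0.3  1.3 -0.3  0.6 -0.6 -0.7 -1.3  1.1 -0.1 -0.6
  1.2 -0.3  0.5  0.2  0.4 -0.4  1.5 -1.3]
[ 0.58035482 -0.36402997  0.        ] yaw deg 5.445437475173778 6.932621161364983
```

>>> servo_tool:
  motion: "1.2 -4 0.7 0 0 0 0;1.2 -4 0.7 0 0 0 0;1.2 -4 0.7 0 0 0 0;1.2 -4 0.7 0 0 0 0;1.2 -4 0.7 0 0 0 0;1.2 -4 0.7 0 0 0 0;1.2 -4 0.7 0 0 0 0;1.2 -4 0.7 0 0 2 0"

```text
time_s: 1.53
eef_pos: [0.4179, 0.0205, 0.4088]
eef_rot: [180.0, -0.0, 96.2]
ft_force: [0.9, -0.0, 0.3]
width: 0.0854
```

>>> servo_tool:
  motion: "0.6 -3.8 0 0 0 0 0;0.6 -3.8 0 0 0 0 0;0.6 -3.8 0 0 0 0 0;0.6 -3.8 0 0 0 0 0;0.6 -3.8 0 0 0 0 0;0.6 -3.8 0 0 0 0 0;0.6 -3.8 0 0 0 0 0;0.6 -3.8 0 0 0 0 0"

```text
time_s: 2.2
eef_pos: [0.4657, -0.2835, 0.4082]
eef_rot: [-180.0, -0.0, 96.2]
ft_force: [0.4, -0.1, -0.2]
width: 0.0854
```

>>> servo_tool:
  motion: "2 -1.8 0 0 0 0 0;2 -1.8 0 0 0 0 0;2 -1.8 0 0 0 0 0;1.8 -1.6 0 0 0 0 0;0 0 0 0 0 0 0;0 0 0 0 0 0 0"

```text
time_s: 2.7
eef_pos: [0.5444, -0.3523, 0.4059]
eef_rot: [-179.9, -0.2, 96.2]
ft_force: [-1.2, 0.5, -0.5]
width: 0.0853
```

```bash
cat > snap.py <<'E'
from h import *
import sys
t=sys.argv[1]
for n in sys.argv[2:]:
    s=state();i=viewer.camera_info(n)
    cv2.imwrite(f'pics/{n}_{t}.png',viewer.get_image(n)[:,:,::-1]);np.savez(f'{n}_{t}.npz',**i)
s=state();print(s['time_s'],s['eef_pos'],s['eef_rot'],s['joint_positions'].round(1),s['ft_force'],s['width'])
E
python3 snap.py a wrist
```

```text
2.75 [ 0.54393375 -0.35156474  0.40744207] [-1.79937288e+02 -8.37102961e-02  9.61964699e+01] [-44.4  22.4  41.1 108.8   0.  -50.6] [-0.68106182 -0.79466972  0.41990175] 0.0852476216781224
```

View pics/wrist_a.png

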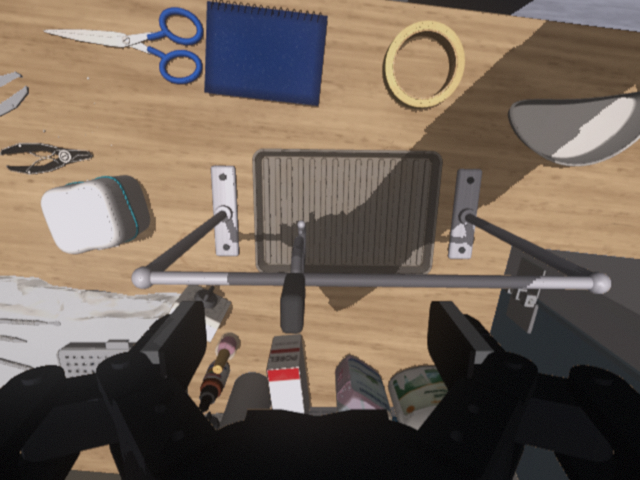

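The grip runs from about (293,275) to (291,330), with its near top face at the lower end. The rail's end balls are at (143,278) and (599,283). Enlarging.

Run:
```python
from h import *
crop(cv2.imread('pics/wrist_a.png'),250,205,90,135,5,'pics/wac.png')
```

```text
(no output)
```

View pics/wac.png

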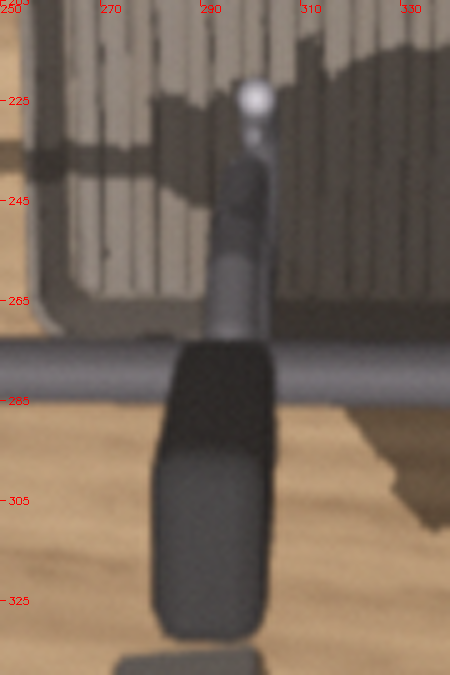

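```bash
cat > fit3.py <<'E'
from h import *
d=dict(np.load('poses.npz'));st=d['st'];hz=.256
w=dict(np.load('wrist_a.npz'))
c=lambda L,s,x,y:[(x+(a+.5)/s-.5,y+(b+.5)/s-.5) for a,b in L]
S=dict(scene=c([(90,52),(722,384)],4,360,215),side=c([(85,40),(677,513)],4,350,215),wrist=[(143,278),(599,283)])
RL=[(0,.17,.265),(0,-.17,.265)]
HS=dict(scene=c([(432,428),(453,352),(480,342)],4,360,215),side=c([(358,512),(384,428),(441,428),(463,207)],4,350,215),
 wrist=c([(256,98),(210,545)],5,250,205))
hp=np.array([(-21,0,-81),(-18,0,-36),(18,0,-54),(0,0,70)])/1000
ix=dict(scene=[0,1,2],side=[0,1,2,3],wrist=[0,3])
def f(p):
    r=[(proj(n,pose(p[:3],RL),w if n=='wrist' else None)-S[n]).ravel() for n in S]
    o=pose(p[:3],[(0,p[3],0)])[0]
    r+=[(proj(n,pose([o[0],o[1],p[4],hz],hp[ix[n]]),w if n=='wrist' else None)-HS[n]).ravel() for n in HS]
    return np.concatenate(r)
r=least_squares(f,[*st,-.05,.1]);print(r.x.round(4),r.fun.round(1))
o=pose(r.x[:3],[(0,r.x[3],0)])[0];print(o,'yaw deg',np.degrees(r.x[2]),np.degrees(r.x[4]))
d['st']=r.x[:3];d['hk']=np.array([o[0],o[1],r.x[4]]);np.savez('poses.npz',**d)
E
python3 fit3.py
```

```text
[ 0.5949 -0.2812 -3.412   0.0841  0.2005] [ 1.271e+02  8.670e+01 -1.396e+02 -1.035e+02  1.087e+02  1.133e+02
 -1.172e+02 -1.321e+02  4.330e+01 -4.890e+01 -9.100e+00  9.640e+01
 -3.100e+00  1.300e+00 -4.000e+00  3.000e+00 -4.000e+00  6.000e-01
 -2.700e+00  1.200e+00 -3.600e+00  1.500e+00 -4.800e+00 -1.000e-01
 -3.600e+00 -5.000e-01 -1.100e+00 -5.900e+00  1.800e+00 -7.500e+00]
[ 0.5724227  -0.36223396  0.        ] yaw deg -195.49539092708665 11.490031531237555
```

```bash
sed -i 's/\[(143,278),(599,283)\]/[(599,283),(143,278)]/; s/\[\*st,-.05,.1\]/[.575,-.307,.095,-.05,.1]/' fit3.py; python3 fit3.py
```

```text
[ 0.5737 -0.3067  0.0949 -0.0569  0.1121] [-1.6  0.9 -1.9  1.5 -0.4  1.3 -1.3  0.7 -1.7 -0.6  0.7 -0.8 -1.4 -0.7
 -2.1  1.1 -0.7 -0.5  0.2 -0.4 -0.5  0.  -0.4 -0.4  0.5 -1.3 -1.   0.6
 -1.1  2.7]
[ 0.57913773 -0.36330965  0.        ] yaw deg 5.439147732066434 6.42533059463225
```

>>> servo_tool:
  motion: "1.7 -0.6 -1 0 0 0 0;1.7 -0.6 -1 0 0 0 0;0 0 -2 0 0 0 0;0 0 -2 0 0 0 0;0 0 -1.5 0 0 0 0;0 0 -1 0 0 0 0;0 0 0 0 0 0 0;0 0 0 0 0 0 0"

```text
time_s: 3.42
eef_pos: [0.5773, -0.3627, 0.3246]
eef_rot: [180.0, 0.0, 96.2]
ft_force: [-0.2, 0.6, 0.6]
width: 0.0858
```

```bash
python3 snap.py b wrist side
```

```text
3.5167 [ 0.5777832  -0.36329018  0.3255012 ] [1.79908981e+02 9.59442275e-02 9.62063814e+01] [-43.1  23.6  33.6  99.8   0.  -49.3] [ 0.84006787  0.56033936 -0.56029814] 0.08552009119866173
```

View pics/side_b.png

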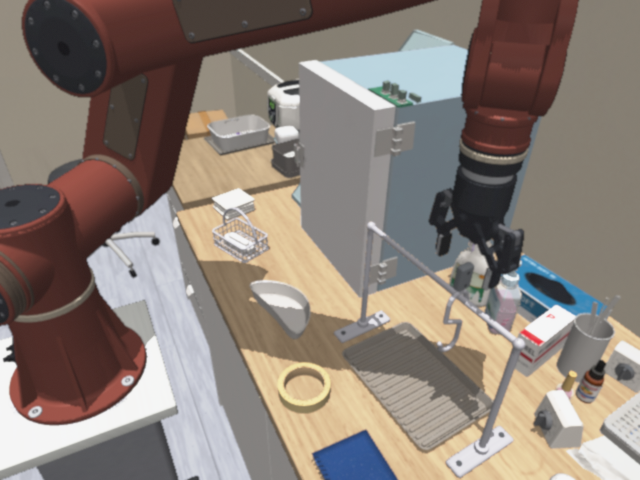

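View pics/wrist_b.png

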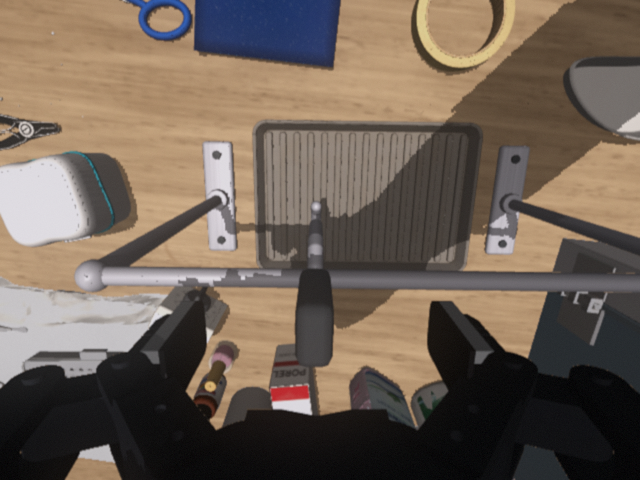

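The grip top at about (315,345) sits midway between the pads. I'll lower the last 17 mm and close.

>>> servo_tool:
  motion: "0 0 -1 0 0 0 0;0 0 -0.7 0 0 0 0;0 0 0 0 0 0 0.5;0 0 0 0 0 0 1;0 0 0 0 0 0 1;0 0 0 0 0 0 1;0 0 0 0 0 0 1;0 0 0 0 0 0 1"
  force: 90

```text
time_s: 4.18
eef_pos: [0.5779, -0.3636, 0.3068]
eef_rot: [180.0, 0.0, 96.2]
ft_force: [-0.3, -0.2, 4.2]
width: 0.013
```

>>> servo_tool:
  motion: "0 0 0 0 0 0 1;0 0 0 0 0 0 1;0 0 0 0 0 0 1;0 0 0 0 0 0 1"

```text
time_s: 4.52
eef_pos: [0.578, -0.3636, 0.3068]
eef_rot: [180.0, 0.0, 96.2]
ft_force: [0.8, -0.4, 2.9]
width: 0.0129
```

```bash
python3 snap.py c wrist side
```

```text
4.6167 [ 0.57795509 -0.3636007   0.30675005] [1.79974669e+02 1.93392892e-02 9.61991056e+01] [-43.1  22.9  30.7  97.8   0.  -49.3] [-0.1815042  -0.14300517  3.38731605] 0.013006392629107879
```

View pics/side_c.png

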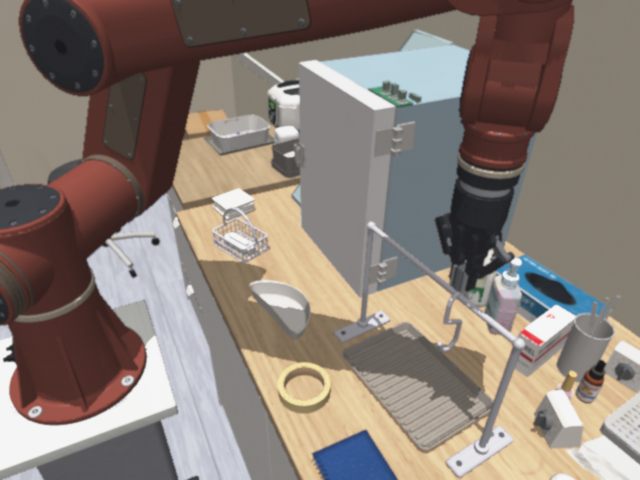

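View pics/wrist_c.png

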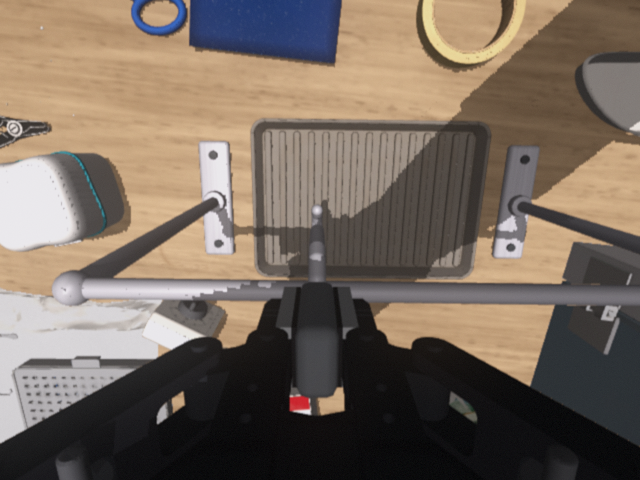

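The hook is held at a width of 13 mm, and it is still on the rail. I'll lift it 35 mm, then withdraw along its −x.

>>> servo_tool:
  motion: "0 0 1 0 0 0 1;0 0 1.5 0 0 0 1;0 0 1 0 0 0 1;0 0 0 0 0 0 1;-2 -0.2 0 0 0 0 1;-2.5 -0.3 0 0 0 0 1;-2.5 -0.3 0 0 0 0 1;-2.5 -0.3 0 0 0 0 1"

```text
time_s: 5.28
eef_pos: [0.4818, -0.3742, 0.3398]
eef_rot: [-179.9, -0.1, 96.2]
ft_force: [0.1, -0.5, -1.0]
width: 0.0131
```

```bash
python3 snap.py d side
```

```text
5.3333 [ 0.47829072 -0.37482233  0.34030967] [-1.79824272e+02 -9.14600579e-02  9.61320241e+01] [-50.4  10.   19.1  99.3  -0.1 -56.5] [ 0.76099933 -1.7138761   0.39810368] 0.013156514664601897
```

View pics/side_d.png

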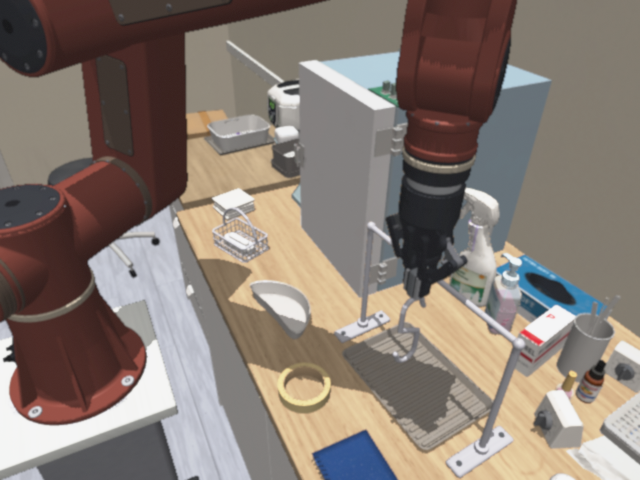

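The hook is off the rail, hanging upright from the gripper at about (405,330). Next I'll carry it to the far side of the basket.

>>> servo_tool:
  motion: "-0.4 3 0 0 0 0 1;-0.5 4 0 0 0 0 1;-0.5 4 0 0 0 0 1;-0.5 4 0 0 0 0 1;-0.5 4 0 0 0 0 1;-0.5 4 0 0 0 1 1;-0.5 4 0 0 0 1 1;-0.3 4 0 0 0 1 1"

```text
time_s: 6.0
eef_pos: [0.4449, -0.0627, 0.3404]
eef_rot: [-180.0, -0.0, 99.2]
ft_force: [0.8, -0.4, -0.8]
width: 0.0133
```

>>> servo_tool:
  motion: "0 4 0 0 0 2 1;0 4 0 0 0 2 1;0 4 0 0 0 2 1;0.5 4 0 0 0 2 1;0.6 4 0 0 0 2 1;0.6 4 0 0 0 2 1;0.6 4 0 0 0 0.6 1;0.3 2.5 0 0 0 0 1"

```text
time_s: 6.67
eef_pos: [0.4714, 0.2439, 0.34]
eef_rot: [-179.9, -0.1, 112.0]
ft_force: [1.1, -0.6, -1.1]
width: 0.0132
```

```bash
python3 snap.py e side wrist scene
```

```text
6.8167 [0.47127715 0.24207586 0.33991464] [-1.79878627e+02 -2.44450721e-02  1.11985009e+02] [13.  -3.9  4.7 98.7  0.  -9. ] [-0.39285415 -0.45669965 -0.60018747] 0.012774056717470988
```

View pics/wrist_e.png

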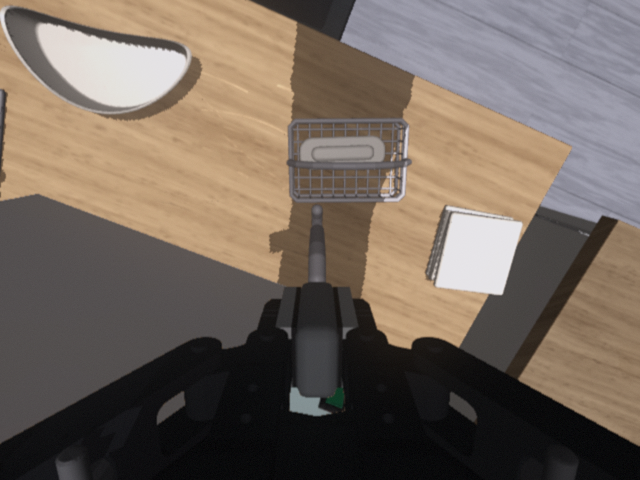

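View pics/side_e.png

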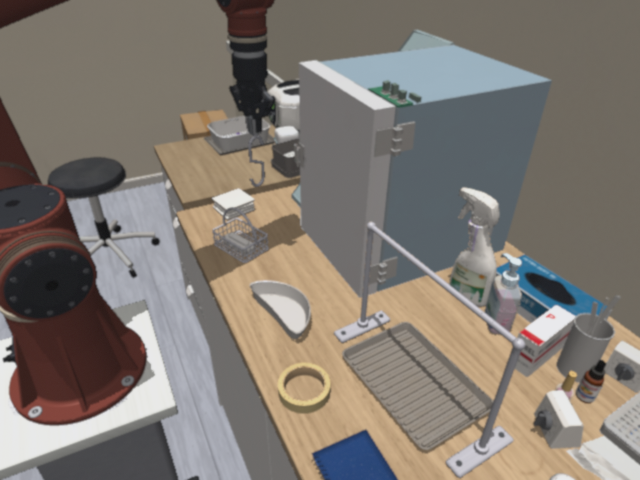

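View pics/scene_e.png

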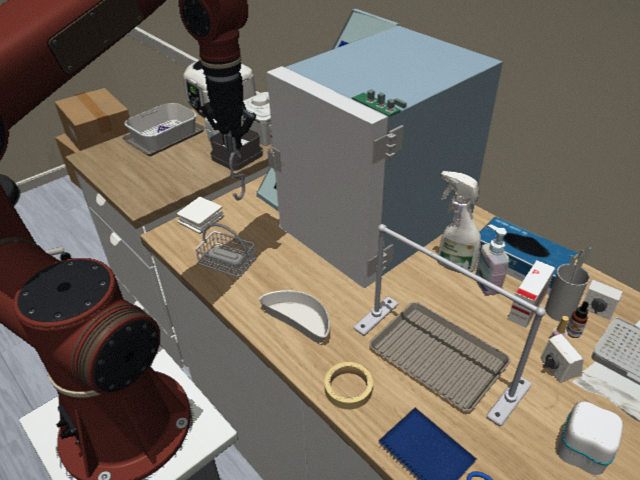

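The wrist view shows the basket aligned with the hook: its rim is nearly parallel to the image rows and the bail lies at about v=162. Enlarging to refit.

Run:
```python
from h import *
crop(cv2.imread('pics/wrist_e.png'),280,105,140,110,5,'pics/wec.png')
```

```text
(no output)
```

View pics/wec.png

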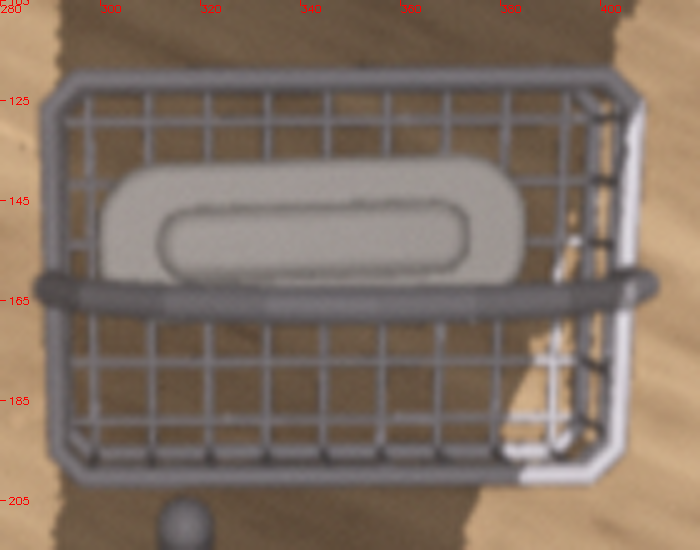

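```bash
cat > fit4.py <<'E'
from h import *
d=dict(np.load('poses.npz'));w=dict(np.load('wrist_e.npz'))
c=lambda L,s,x,y:np.array([(x+(a+.5)/s-.5,y+(b+.5)/s-.5) for a,b in L])
W=c([(53,80),(634,80),(60,472),(612,472)],5,280,105); bt=c([(345,303)],5,280,105)[0]
def f(p):
    x,y,a,hx,hy=p;q=[x,y,a]
    P=proj('wrist',pose(q,[(-hx,-hy,.0435),(-hx,hy,.0435),(hx,-hy,.0435),(hx,hy,.0435)]),w)
    b=proj('wrist',pose(q,[(0,0,.115)]),w)[0]
    return np.r_[(P-W).ravel(),(b-bt)[1]]
r=least_squares(f,[*d['bk'],.0435,.0635]);print(r.x.round(4),np.degrees(r.x[2]),r.fun.round(1))
q=r.x[:3];d['bk']=q;np.savez('poses.npz',**d)
for off in(.048,0): print(pose(q,[(off,0,0)]))
# where should hook tip be in image given grip at TCP
s=state();print(s['eef_pos'],s['eef_rot'])
T=s['eef_pos'];yaw=np.radians(s['eef_rot'][2]-90)
print('tip pred',proj('wrist',pose([T[0],T[1],yaw,T[2]-.0028-.048],[(-.021,0,-.081)]),w))
E
python3 fit4.py
```

```text
[0.4174 0.2624 0.3861 0.0419 0.0619] 22.12089991210157 [-0.  -0.   0.2 -0.1  0.   0.  -0.2 -0.1  0.2]
[[0.46182467 0.28050841 0.        ]]
[[0.41735789 0.26243342 0.        ]]
[0.47127715 0.24207586 0.33991464] [-1.79878627e+02 -2.44450721e-02  1.11985009e+02]
tip pred [[310.00481461 206.66068335]]
```

Run:
```python
from h import *
for t,T,yaw in(('e',[0.47127715,0.24207586,0.33991464],111.985),('c',[.577955,-.3636,.30675],96.199)):
    w=dict(np.load(f'wrist_{t}.npz'))
    y=np.radians(yaw-90)
    print(t,proj('wrist',pose([T[0],T[1],y,T[2]],[(0,0,0),(0,0,.0192),(-.013,0,.0192),(-.021,0,-.1318)]),w).round(1))
```

```text
e [[305.6 329.8]
 [304.1 360.7]
 [303.7 322.4]
 [310.  206.7]]
c [[316.  333.5]
 [316.  364.8]
 [316.  326.9]
 [316.  208.8]]
```

The refit agrees with the earlier one to 1 mm: bail at (0.4174, 0.2624), yaw 22.1°. Now I'll stage at +48 mm along the basket's x and descend.

>>> servo_tool:
  motion: "-0.4 2 0 0 0 0 1;-0.5 1.9 0 0 0 0 1;0 0 -2 0 0 0 1;0 0 -2.5 0 0 0 1;0 0 -2.5 0 0 0 1;0 0 -2 0 0 0 1;0 0 0 0 0 0 1;0 0 0 0 0 0 1"

```text
time_s: 7.48
eef_pos: [0.4623, 0.2784, 0.2506]
eef_rot: [-179.9, -0.0, 111.7]
ft_force: [-0.2, 0.8, 0.5]
width: 0.0128
```

```bash
python3 snap.py f wrist side
```

```text
7.5833 [0.46339504 0.27904855 0.25294651] [1.79901939e+02 6.40343154e-03 1.11751781e+02] [17.2 -4.5 -5.  89.4  0.  -4.6] [ 0.22880743 -0.85214134 -1.04833771] 0.012903390599284156
```

View pics/wrist_f.png

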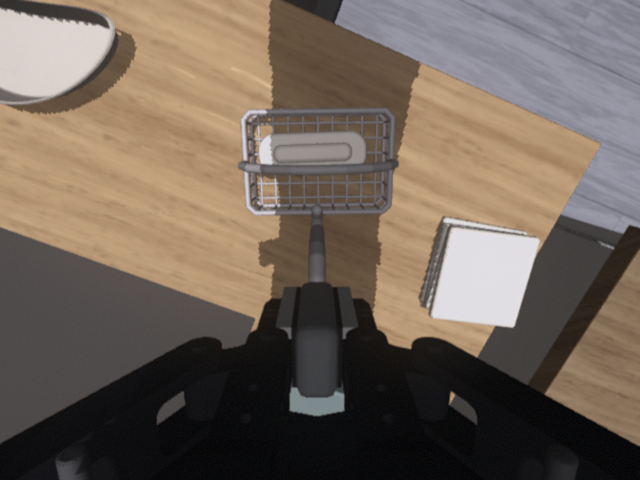

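View pics/side_f.png

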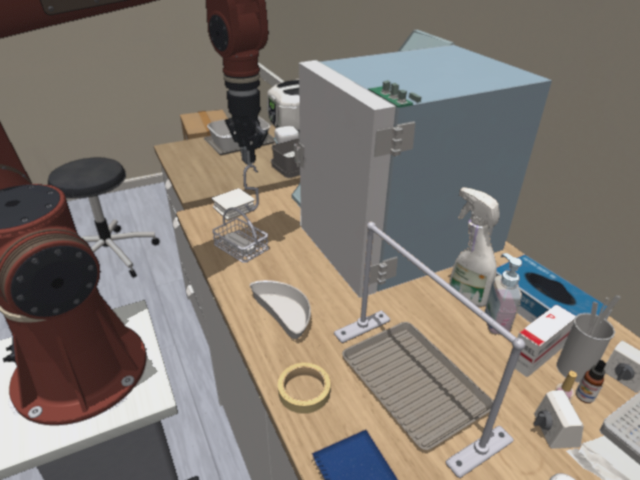

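The tip at (317,212) is centred on the basket, whose centre is at about u=319. I'll lower to the entry height.

>>> servo_tool:
  motion: "0 0 -1.2 0 0 0 1;0 0 -1.2 0 0 0 1;0 0 0 0 0 0 1;0 0 0 0 0 0 1"

```text
time_s: 7.92
eef_pos: [0.4623, 0.2793, 0.2264]
eef_rot: [-179.9, -0.0, 111.8]
ft_force: [-0.6, -1.6, -0.8]
width: 0.0127
```

```bash
python3 snap.py g side scene
python3 - <<'E'
from h import *
a=cv2.imread('pics/side_g.png')[120:280,180:320];b=cv2.imread('pics/scene_g.png')[120:290,170:310]
cv2.imwrite('pics/g.png',np.hstack([cv2.resize(x,(400,480),interpolation=cv2.INTER_CUBIC) for x in(a,b)]))
E
```

```text
8.0167 [0.46281969 0.27950072 0.22756608] [-1.79999982e+02 -5.47508129e-03  1.11804570e+02] [17.3 -4.6 -7.8 86.9  0.  -4.5] [-0.14939158  0.60865347 -1.02482728] 0.012712439598715658
```

View pics/g.png

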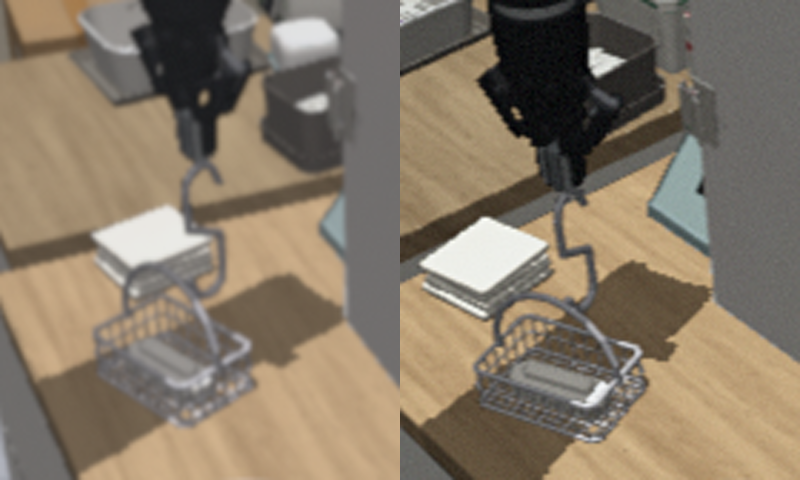

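The hook hangs just beyond the bail with its tip below the bail's top. I'll slide it under, 48 mm towards the hook's −x.

>>> servo_tool:
  motion: "-0.9 -0.35 0 0 0 0 1;-1 -0.4 0 0 0 0 1;-1 -0.4 0 0 0 0 1;-0.9 -0.3 0 0 0 0 1;-0.75 -0.25 0 0 0 0 1;0 0 0 0 0 0 1;0 0 0 0 0 0 1"

```text
time_s: 8.6
eef_pos: [0.4176, 0.2626, 0.2279]
eef_rot: [179.9, 0.0, 111.8]
ft_force: [0.7, 0.2, -2.0]
width: 0.013
```

```bash
python3 snap.py h side scene wrist
python3 - <<'E'
from h import *
a=cv2.imread('pics/side_h.png')[120:280,180:320];b=cv2.imread('pics/scene_h.png')[120:290,170:310]
cv2.imwrite('pics/hh.png',np.hstack([cv2.resize(x,(400,480),interpolation=cv2.INTER_CUBIC) for x in(a,b)]))
E
```

```text
8.75 [0.41780904 0.26259285 0.2275156 ] [ 1.79977985e+02 -4.69617305e-03  1.11793940e+02] [ 16.9 -13.  -15.4  87.6   0.   -4.9] [-0.08843773  0.78045997 -1.13409045] 0.013053771719670142
```

View pics/hh.png

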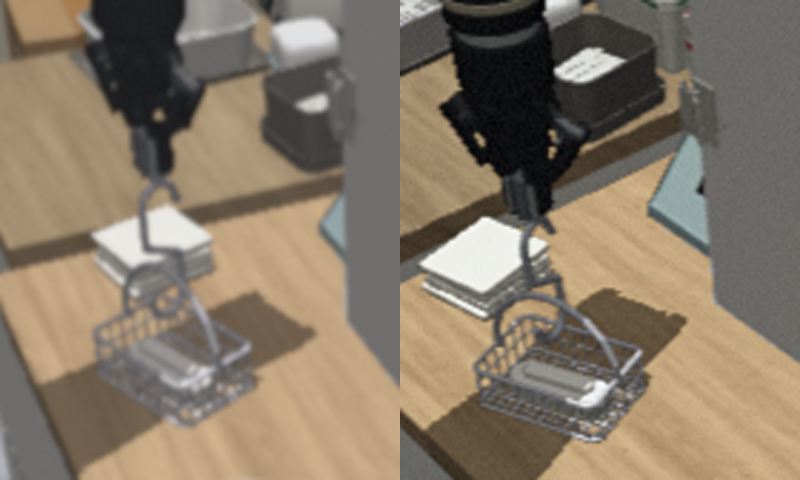

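View pics/wrist_h.png

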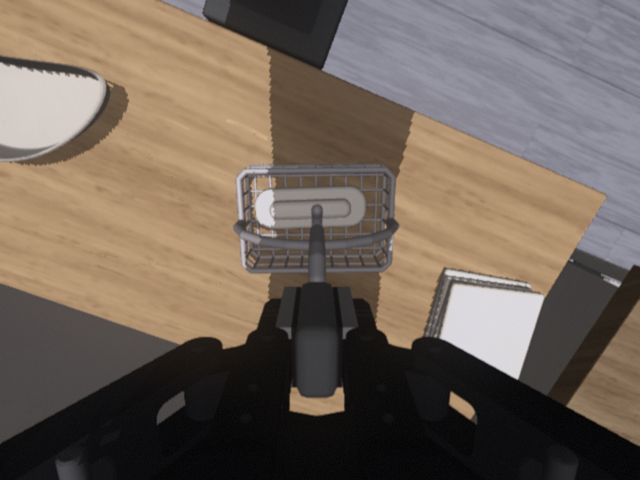

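The tip has passed under the bail (tip at (317,210), bail at v≈243), and the bend is centred. I'll raise it gently.

>>> servo_tool:
  motion: "0 0 1.2 0 0 0 1;0 0 1.2 0 0 0 1;0 0 0.8 0 0 0 1;0 0 0.4 0 0 0 1;0 0 0.3 0 0 0 1;0 0 0.3 0 0 0 1;0 0 0.3 0 0 0 1;0 0 0.4 0 0 0 1"

```text
time_s: 9.42
eef_pos: [0.417, 0.2624, 0.276]
eef_rot: [-179.9, -0.0, 111.8]
ft_force: [-0.2, 1.0, -3.7]
width: 0.0127
```

>>> servo_tool:
  motion: "0 0 0.5 0 0 0 1;0 0 0.6 0 0 0 1;0 0 0.8 0 0 0 1;0 0 1 0 0 0 1;0 0 1 0 0 0 1;0 0 0.6 0 0 0 1;0 0 0.3 0 0 0 1;0 0 0 0 0 0 1"

```text
time_s: 10.08
eef_pos: [0.4177, 0.2626, 0.3254]
eef_rot: [179.9, 0.0, 111.8]
ft_force: [0.3, -0.0, -4.3]
width: 0.0128
```

```bash
python3 snap.py i side scene wrist
python3 - <<'E'
from h import *
a=cv2.imread('pics/side_i.png')[120:280,180:320];b=cv2.imread('pics/scene_i.png')[120:290,170:310]
cv2.imwrite('pics/ii.png',np.hstack([cv2.resize(x,(400,480),interpolation=cv2.INTER_CUBIC) for x in(a,b)]))
E
```

```text
10.2333 [0.41726499 0.26244244 0.32396918] [-1.79962760e+02 -8.43040482e-03  1.11799541e+02] [ 16.9 -11.   -3.5  97.5   0.   -4.9] [-0.13247888 -0.01036803 -4.2310377 ] 0.013086272361041347
```

View pics/ii.png

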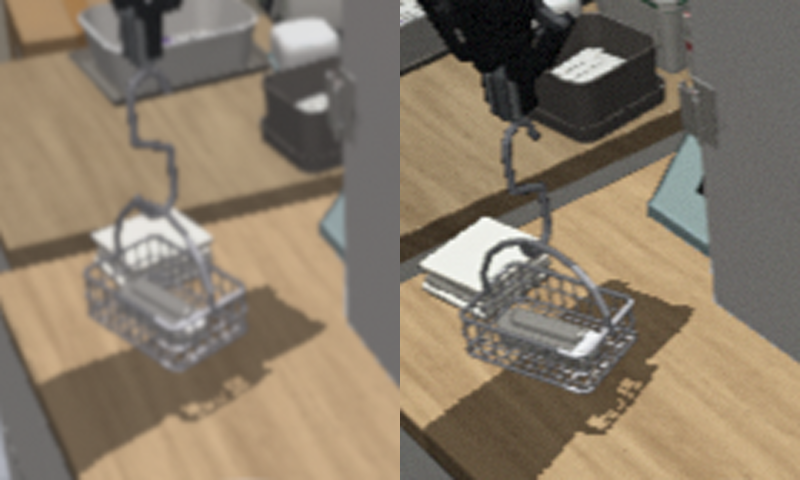

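View pics/wrist_i.png

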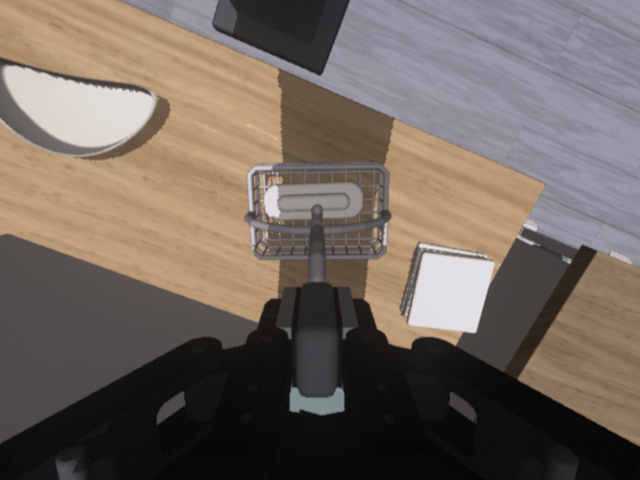

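The basket hangs level about 5 cm up with the bail in the bend. I'll carry it along −y with gentle ramps, turning −16° on the way.

>>> servo_tool:
  motion: "0 -0.3 0.2 0 0 -0.2 1;0 -0.6 0.25 0 0 -0.4 1;0 -0.9 0.25 0 0 -0.5 1;0 -1.2 0.25 0 0 -0.5 1;0.1 -1.5 0.25 0 0 -0.5 1;0.1 -1.7 0.25 0 0 -0.5 1;0.1 -1.8 0.25 0 0 -0.5 1;0.1 -1.9 0.2 0 0 -0.5 1"

```text
time_s: 10.9
eef_pos: [0.4212, 0.1621, 0.3439]
eef_rot: [180.0, 0.0, 108.1]
ft_force: [-0.1, 0.3, -3.6]
width: 0.0131
```

>>> servo_tool:
  motion: "0.1 -2 0 0 0 -0.5 1;0.1 -2 0 0 0 -0.5 1;0.1 -2 0 0 0 -0.5 1;0.1 -2 0 0 0 -0.5 1;0.1 -2 0 0 0 -0.5 1;0.1 -2 0 0 0 -0.5 1;0.1 -2 0 0 0 -0.5 1;0.1 -2 0 0 0 -0.5 1"

```text
time_s: 11.57
eef_pos: [0.4289, 0.0019, 0.3438]
eef_rot: [180.0, 0.0, 104.1]
ft_force: [0.6, 0.5, -4.1]
width: 0.0132
```

>>> servo_tool:
  motion: "0.1 -2 0 0 0 -0.5 1;0.1 -2 0 0 0 -0.5 1;0.1 -2 0 0 0 -0.5 1;0.1 -2 0 0 0 -0.5 1;0.1 -2 0 0 0 -0.5 1;0.1 -2 0 0 0 -0.5 1;0.1 -2 0 0 0 -0.5 1;0.1 -2 0 0 0 -0.5 1"

```text
time_s: 12.23
eef_pos: [0.4367, -0.1581, 0.3437]
eef_rot: [180.0, 0.0, 100.1]
ft_force: [0.0, 0.7, -3.6]
width: 0.0128
```

>>> servo_tool:
  motion: "0.1 -2 0 0 0 -0.5 1;0.1 -1.9 0 0 0 -0.5 1;0.1 -1.8 0 0 0 -0.5 1;0.1 -1.7 0 0 0 -0.5 1;0.1 -1.6 0 0 0 -0.5 1;0.1 -1.5 0 0 0 -0.5 1;0.1 -1.3 0 0 0 -0.5 1;0.1 -1.1 0 0 0 -0.5 1"

```text
time_s: 12.9
eef_pos: [0.445, -0.2869, 0.3435]
eef_rot: [-180.0, -0.0, 96.1]
ft_force: [-0.1, 0.0, -4.2]
width: 0.0129
```

>>> servo_tool:
  motion: "0.1 -0.9 0 0 0 -0.4 1;0.1 -0.7 0 0 0 0 1;0 -0.5 0 0 0 0 1;0 -0.4 0 0 0 0 1;0 -0.3 0 0 0 0 1;0 -0.2 0 0 0 0 1;0 0 0 0 0 0 1;0 0 0 0 0 0 1"

```text
time_s: 13.57
eef_pos: [0.4474, -0.3153, 0.3435]
eef_rot: [180.0, -0.0, 95.8]
ft_force: [0.9, -0.9, -4.2]
width: 0.013
```

```bash
python3 snap.py j wrist side scene
```

```text
13.7167 [ 0.44741416 -0.31527648  0.34355997] [ 1.79990132e+02 -4.99456453e-04  9.58164454e+01] [-48.9  -0.9   8.   98.9   0.  -54.7] [ 0.82758619 -0.25213328 -3.83359653] 0.01286115680430561
```

View pics/side_j.png

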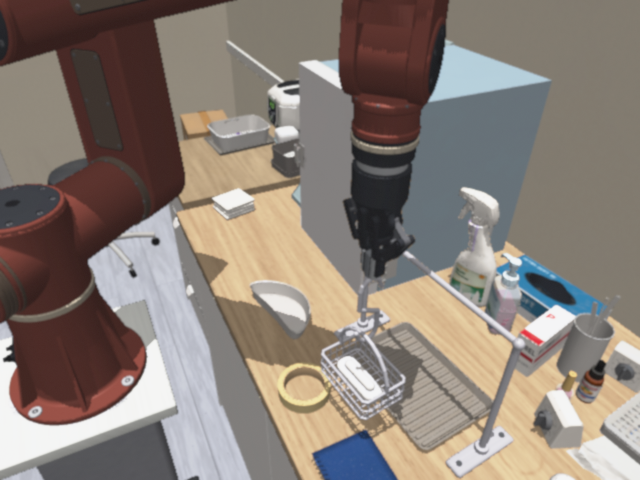

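View pics/wrist_j.png

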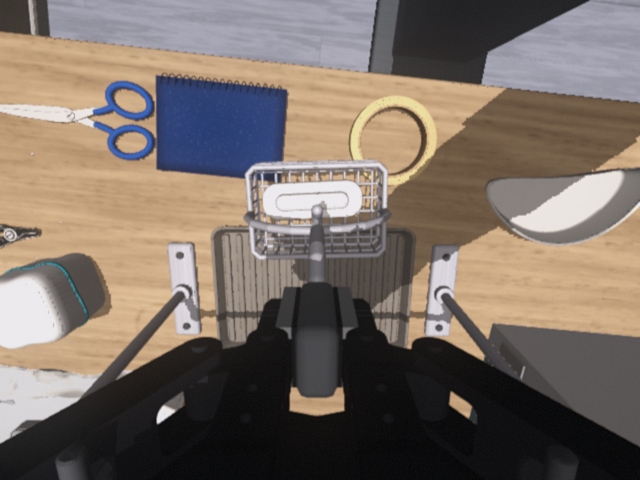

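View pics/scene_j.png

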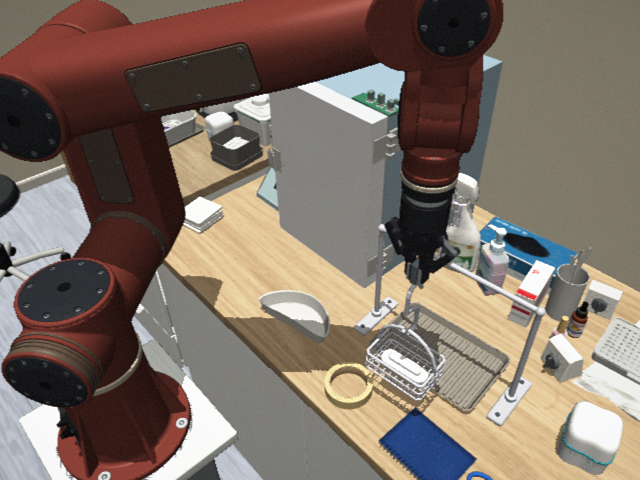

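The basket hangs level with no visible sway, in front of the rail's middle. Next is forward along the hook's +x, over the rail.

>>> servo_tool:
  motion: "0.3 0.03 0 0 0 0 1;0.6 0.06 0 0 0 0 1;0.9 0.09 0 0 0 0 1;1.2 0.12 0 0 0 0 1;1.3 0.13 0 0 0 0 1;1.3 0.13 0 0 0 0 1;1.3 0.13 0 0 0 0 1;1.3 0.13 0 0 0 0 1"

```text
time_s: 14.38
eef_pos: [0.5309, -0.3069, 0.3431]
eef_rot: [180.0, -0.0, 95.8]
ft_force: [1.4, 0.6, -3.7]
width: 0.013
```

>>> servo_tool:
  motion: "1.2 0.12 0 0 0 0 1;1 0.1 0 0 0 0 1;0.8 0.08 0 0 0 0 1;0.6 0.06 0 0 0 0 1;0.4 0.04 0 0 0 0 1;0.3 0.03 0 0 0 0 1;0 0 0 0 0 0 1;0 0 0 0 0 0 1"

```text
time_s: 15.05
eef_pos: [0.5723, -0.303, 0.3434]
eef_rot: [-180.0, -0.0, 95.8]
ft_force: [-0.6, -0.7, -3.8]
width: 0.0128
```

```bash
python3 snap.py k wrist side scene;  python3 - <<'E'
from h import *
a=cv2.imread('pics/side_k.png')[220:400,340:490];b=cv2.imread('pics/scene_k.png')[220:400,390:540]
cv2.imwrite('pics/kk.png',np.hstack([cv2.resize(x,(400,480),interpolation=cv2.INTER_CUBIC) for x in(a,b)]))
E
```

```text
15.2 [ 0.57207195 -0.30314083  0.34363664] [1.79996573e+02 4.03674634e-03 9.57773149e+01] [-39.5  17.5  28.1 100.6  -0.  -45.2] [-0.64818046  0.15645061 -2.63923062] 0.013098395450010831
```

View pics/kk.png

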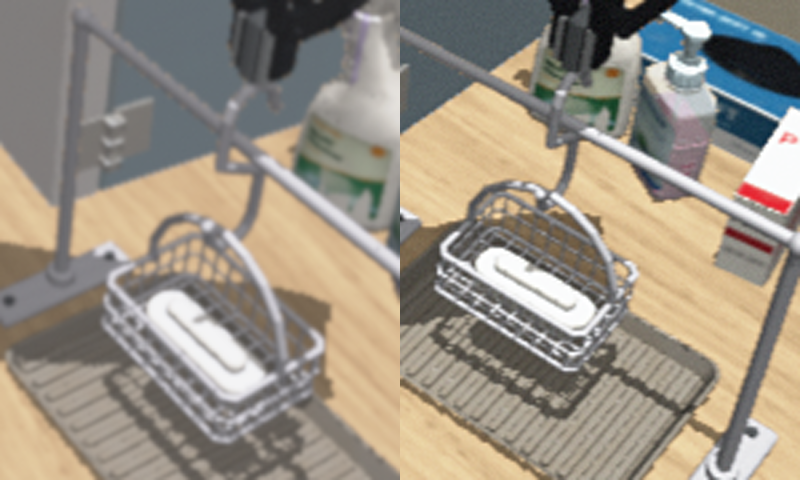

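View pics/wrist_k.png

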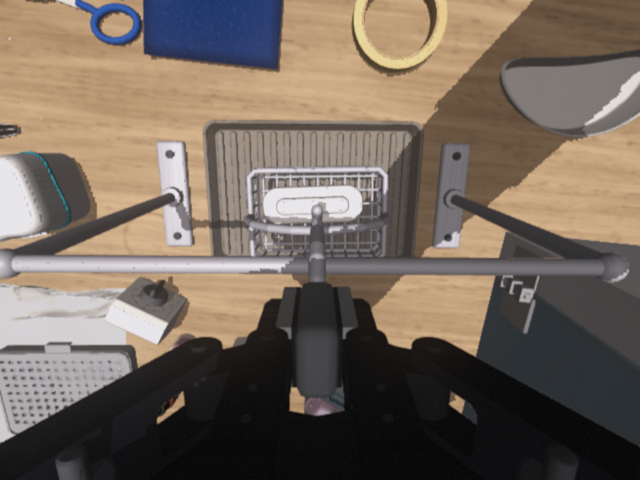

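In both views the rail lies inside the upper bend's opening, with the shank in front of it. Lowering.

>>> servo_tool:
  motion: "0 0 -0.4 0 0 0 1;0 0 -0.7 0 0 0 1;0 0 -0.8 0 0 0 1;0 0 -0.6 0 0 0 1;0 0 -0.4 0 0 0 1;0 0 -0.2 0 0 0 1;0 0 -0.1 0 0 0 1;0 0 0 0 0 0 1"

```text
time_s: 15.87
eef_pos: [0.5723, -0.303, 0.3113]
eef_rot: [-180.0, -0.0, 95.8]
ft_force: [-0.9, 0.5, -3.8]
width: 0.0128
```

>>> servo_tool:
  motion: "0 0 -0.1 0 0 0 1;0 0 -0.1 0 0 0 1;0 0 -0.1 0 0 0 1;0 0 -0.1 0 0 0 1;0 0 0 0 0 0 1;0 0 0 0 0 0 1"

```text
time_s: 16.37
eef_pos: [0.5724, -0.303, 0.3074]
eef_rot: [180.0, -0.0, 95.8]
ft_force: [0.2, 0.5, -3.7]
width: 0.0131
```

```bash
python3 snap.py l wrist side scene;  python3 - <<'E'
from h import *
a=cv2.imread('pics/side_l.png')[220:400,340:490];b=cv2.imread('pics/scene_l.png')[220:400,390:540]
cv2.imwrite('pics/ll.png',np.hstack([cv2.resize(x,(400,480),interpolation=cv2.INTER_CUBIC) for x in(a,b)]))
E
```

```text
16.5167 [ 0.57236575 -0.30302884  0.30752475] [ 1.79996405e+02 -1.88023623e-03  9.57981272e+01] [-39.4  15.9  22.4  96.5   0.  -45.2] [ 0.71415395  0.8618367  -3.18194721] 0.01298534648127636
```

View pics/ll.png

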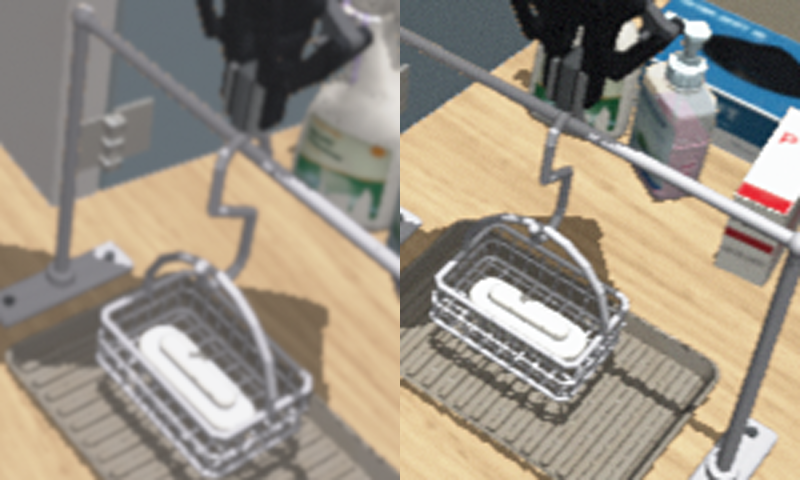

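No contact yet, since the load is still about −3.7 N. I'll lower in finer steps.

>>> servo_tool:
  motion: "0 0 -0.05 0 0 0 1;0 0 -0.05 0 0 0 1;0 0 0 0 0 0 1;0 0 0 0 0 0 1"

```text
time_s: 16.85
eef_pos: [0.5724, -0.3031, 0.3069]
eef_rot: [180.0, 0.0, 95.8]
ft_force: [-1.3, 1.5, -0.6]
width: 0.0131
```

>>> servo_tool:
  motion: "0 0 -0.05 0 0 0 1;0 0 -0.05 0 0 0 1;0 0 0 0 0 0 1;0 0 0 0 0 0 1"

```text
time_s: 17.18
eef_pos: [0.5725, -0.3031, 0.3066]
eef_rot: [179.9, 0.1, 95.8]
ft_force: [-1.7, 0.9, 5.9]
width: 0.0128
```

>>> servo_tool:
  motion: "0 0 -0.05 0 0 0 1;0 0 -0.05 0 0 0 1;0 0 0 0 0 0 1;0 0 0 0 0 0 1"

```text
time_s: 17.52
eef_pos: [0.5725, -0.3031, 0.3065]
eef_rot: [179.9, 0.1, 95.8]
ft_force: [-3.3, 2.3, 8.9]
width: 0.0133
```

The hook is seated: the force now pushes up at about 9 N. I'll back off slightly, let things settle and open.

>>> servo_tool:
  motion: "0 0 0.1 0 0 0 1;0 0 0 0 0 0 1;0 0 0 0 0 0 1;0 0 0 0 0 0 1;0 0 0 0 0 0 1;0 0 0 0 0 0 1;0 0 0 0 0 0 1;0 0 0 0 0 0 1"

```text
time_s: 18.18
eef_pos: [0.5725, -0.3031, 0.3066]
eef_rot: [179.9, 0.1, 95.8]
ft_force: [-2.0, 0.7, 7.4]
width: 0.0128
```

>>> servo_tool:
  motion: "0 0 0 0 0 0 0.8;0 0 0 0 0 0 0.75;0 0 0 0 0 0 0.7;0 0 0 0 0 0 0.65;0 0 0 0 0 0 0.6;0 0 0 0 0 0 0.5;0 0 0 0 0 0 0.4;0 0 0 0 0 0 0.4"
  force: 20

```text
time_s: 18.85
eef_pos: [0.5723, -0.303, 0.3054]
eef_rot: [-180.0, -0.0, 95.8]
ft_force: [-0.2, -0.3, -0.5]
width: 0.0512
```

```bash
python3 snap.py m wrist side scene;  python3 - <<'E'
from h import *
a=cv2.imread('pics/side_m.png')[220:400,340:490];b=cv2.imread('pics/scene_m.png')[220:400,390:540]
cv2.imwrite('pics/mm.png',np.hstack([cv2.resize(x,(400,480),interpolation=cv2.INTER_CUBIC) for x in(a,b)]))
E
```

```text
19.0 [ 0.57234822 -0.30303135  0.3054416 ] [-1.79999597e+02 -4.88547388e-03  9.57976632e+01] [-39.4  15.9  22.1  96.2   0.  -45.2] [ 0.63771882 -0.00638647 -0.01898936] 0.051292781014310396
```

View pics/mm.png

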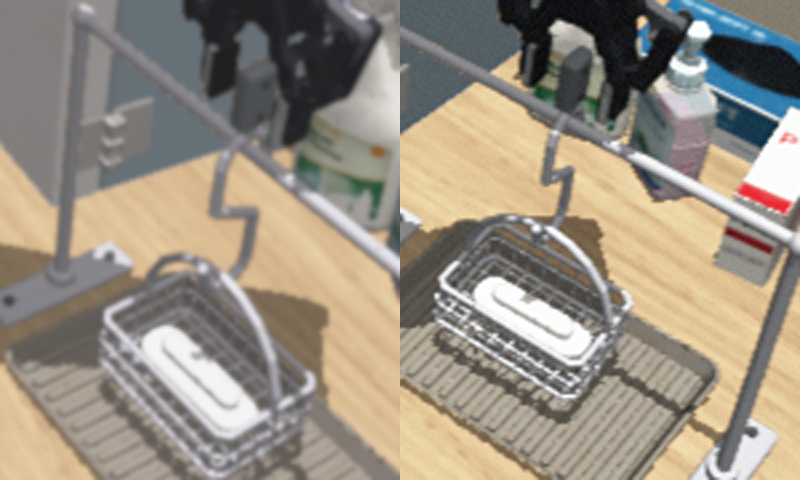

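View pics/wrist_m.png

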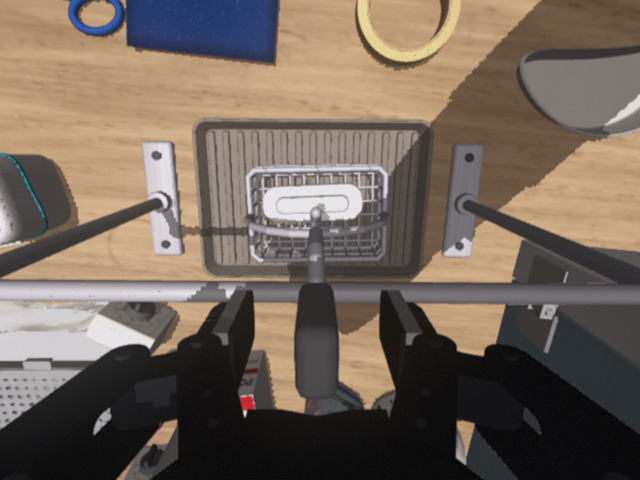

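The hook is released and hanging, with the basket level. I'll raise the gripper straight up and let the sway die down.

>>> servo_tool:
  motion: "0 0 0.5 0 0 0 0.2;0 0 1 0 0 0 0.1;0 0 1.5 0 0 0 0;0 0 2 0 0 0 0;0 0 2 0 0 0 0;0 0 2 0 0 0 0;0 0 1 0 0 0 0;0 0 0 0 0 0 0"

```text
time_s: 19.67
eef_pos: [0.5727, -0.3033, 0.4086]
eef_rot: [179.8, 0.2, 95.8]
ft_force: [-0.2, -0.0, 0.1]
width: 0.0851
```

>>> servo_tool:
  motion: "-1 0 0 0 0 0 0;-2 0 0 0 0 0 0;-2 0 0 0 0 0 0;-2 0 0 0 0 0 0;-1 0 0 0 0 0 0;0 0 0 0 0 0 0;0 0 0 0 0 0 0;0 0 0 0 0 0 0"

```text
time_s: 20.33
eef_pos: [0.4928, -0.303, 0.4049]
eef_rot: [-180.0, -0.0, 95.8]
ft_force: [-0.4, -0.5, -0.7]
width: 0.0854
```

>>> servo_tool:
  motion: "0 0 0 0 0 0 0;0 0 0 0 0 0 0;0 0 0 0 0 0 0;0 0 0 0 0 0 0;0 0 0 0 0 0 0;0 0 0 0 0 0 0;0 0 0 0 0 0 0;0 0 0 0 0 0 0"

```text
time_s: 21.0
eef_pos: [0.4924, -0.303, 0.4055]
eef_rot: [180.0, -0.0, 95.8]
ft_force: [-0.0, -0.5, 0.3]
width: 0.0853
```

>>> servo_tool:
  motion: "0 0 0 0 0 0 0;0 0 0 0 0 0 0;0 0 0 0 0 0 0;0 0 0 0 0 0 0;0 0 0 0 0 0 0;0 0 0 0 0 0 0;0 0 0 0 0 0 0;0 0 0 0 0 0 0"

```text
time_s: 21.67
eef_pos: [0.4923, -0.303, 0.4054]
eef_rot: [-180.0, -0.0, 95.8]
ft_force: [0.5, -0.2, -0.1]
width: 0.0853
```

Run:
```python
from h import *
F=[]
for k in range(8):
    F.append(viewer.get_image('side')[:,:,::-1].astype(int))
reg=lambda f:f[230:420,340:490]
print('max diffs',[int(np.percentile(np.abs(reg(f)-reg(F[0])).max(2),99.5)) for f in F])
cv2.imwrite('pics/side_n.png',F[-1].astype(np.uint8));b=viewer.get_image('scene')[:,:,::-1];cv2.imwrite('pics/scene_n.png',b)
cv2.imwrite('pics/wrist_n.png',viewer.get_image('wrist')[:,:,::-1])
a=F[-1].astype(np.uint8)[220:400,340:490];b=b[220:400,390:540]
cv2.imwrite('pics/nn.png',np.hstack([cv2.resize(x,(400,480),interpolation=cv2.INTER_CUBIC) for x in(a,b)]))
s=state();print(s['time_s'],s['eef_pos'])
```

```text
max diffs [0, 2, 2, 2, 2, 2, 2, 2]
22.1667 [ 0.49237009 -0.30302043  0.4054314 ]
```

View pics/nn.png

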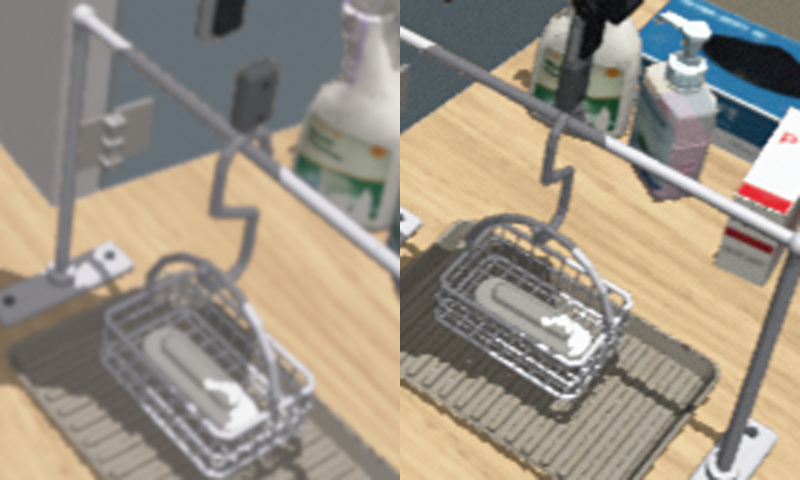

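View pics/wrist_n.png

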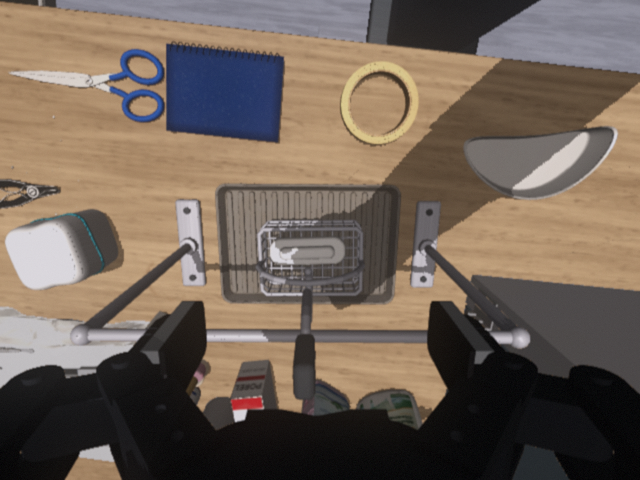

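View pics/scene_n.png

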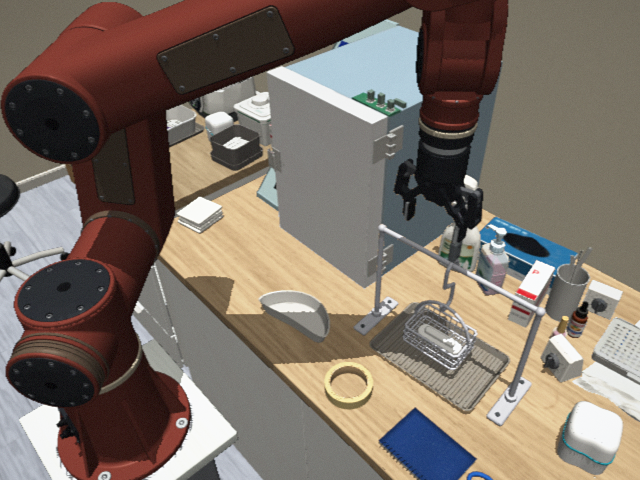

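The hook hangs on the rail near its middle with the basket level over the tray and the brush inside. Nothing changed across 0.4 s of frames, the dish is in place and the robot is clear. Handing in.

```bash
python3 -c "
from station import robot
print(robot.sign_off())"
```

```text
the job is handed in; nothing more can be done
None
```

The basket now hangs from the S-hook on the drip rail, level and still above the drip tray, with the brush in it. I handed the job in at about 22 s of the 72 s allowed; sign-off gives no verdict.

I took the hook down by its flat grip and slid its lower bend under the bail from the far side. Then I raised the basket clear, carried it slowly to the stand and lowered the hook onto the rail about 4 mm from its middle, by my pose estimate. After letting go I moved the gripper up and back.

**Last checks**
- **Hang:** the side and scene views show the hook on the rail by its upper bend and the bail in the lower bend. The basket is clear of the tray.
- **Sway:** eight side pictures over about 0.4 s showed no movement.
- **Dish and robot:** the kidney dish looks unmoved to the eye, though I did not measure it. The robot touches nothing, with the wrist force near zero.
- **Basket contact:** I saw no contact between the gripper or arm and the basket at any point, but nothing measured that force directly.

No check failed. One wrist picture disagreed with the arm position by about 3–4 mm because the arm was still settling. The basket position fitted from it still agreed with the earlier one to about 1 mm, so I used it.

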